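# Lay the tea things around the trivet

## Robot

A 7-joint arm with a two-finger parallel gripper is mounted at the origin on the work surface. World frame = base frame: x ahead of the robot, y to its left, z up, the work surface at z = 0. Lengths are in m, angles in rad, forces in N, time in s.
With the tool pointing down it reaches from about 0.35 to 0.9 m from the base axis. Payload 8.1 kg.
Tool frame: the origin (TCP) lies midway between the tips of the shut fingers; the grasp point (between the pads) lies 19 mm behind it; z points along the fingers, y is the line along which they close (so a half turn about z gives the same grasp; the last joint's range is limited). The gripper opens to 92 mm and grips with 3 to 60 N. Pads are 19 mm wide; open, the fingers measure 130 mm over their backs; the gripper's body (75 mm by 190 mm) begins 47 mm behind the grasp point.
Start: joints at [1.171, 0.434, 0.025, 1.573, -0.012, 1.134, -0.075], TCP at [0.183, -0.598, 0.227] pointing down, gripper open.
Joint ranges: [-2.62, 2.62], [-0.44, 2.09], [-1.27, 1.32], [0.08, 2.57], [-1.32, 4.46], [0.12, 2], [-2.74, 2.74]. Speed limits (rad/s): [2.22, 2.22, 3.01, 3.01, 3.14, 3.14, 3.14].

## Interface

Orientations are given as a rotation vector (axis times angle).
In Python, from cell import arm gives the robot as it stands.
- The arm moves only by the tool move_arm, never from a script. Its argument "motion" is a list of rows, each an object of numbers: "tx", "ty", "tz": the shift along the tool's x, y, z normalised to -1 to 1, where 1 is 1000 mm; "twist": the turn about the tool's z normalised to -1 to 1, where 1 is pi/2 rad. In form: [{"tx": .., "ty": .., "tz": .., "twist": ..}, ...]. A call has 1 to 12 rows; each row shifts and turns the commanded pose from where the row before left it, along the tool's axes as they then stand; what a row does not reach is not made up. A row lasts 1/10 s, in which the tool goes at most 50 mm and 8.59 degrees, less where a joint would pass 70% of its speed; a pose out of reach is approached as far as the arm can. A call with a number of a shift or a turn outside -1 to 1 is refused whole. A call with a gripper value outside its range is refused whole. "gripper" is the gripper's target within -1 to 1 (shut at 1, half-way at 0, fully open at -1), set as the call begins (left out, the last holds). The fingers move at their own pace and stop on an object; "squeeze" is the grip in N (left out, the last holds). Time passes only in rows, so rows that do not move let the fingers close. It gives the time, the measured TCP pose, the force, the opening and the grip force at its end, in the units of the state.
- arm.observe(): the state, without advancing time (a new reading comes with each control period).
- arm.get_image(name): name is "scene" or "top"; returns the picture (480x640x3 uint8, red, green, blue); there is no depth.
- arm.calibration(name): a dict with "K" (3x3 intrinsics, pixels), "k1" (the pictures are not rectified: a ray, as slopes to the right and down, at radius r is drawn at 1 + k1 r^2 times it, then the intrinsics apply), "T" (4x4, takes a point from camera to world coordinates). Camera axes: x right, y down, z forward; pixel columns grow to the right and rows downward; lengths in m; the calibration is good to about 2 mm. A picture is of the moment at which its call begins. calibration takes no time and is no camera call.
- arm.sign_off(): hands the job in; it is judged then, once.
Trained networks look in the newest picture that a camera, given by its name, has taken for a name from the list of things; names that differ only in an ending like _2 or _b are one class to them, and where a whole thing is asked for, a point or a joint stands for the part that bears it (a point fixed in the world has none). Each returns a list of dicts, best first, with "conf" (0 to 1); they miss things now and then, are a little off and sometimes report something else, mostly with a low value. They report only what shows in the picture. A call takes as long as a camera call. They do not tell look-alikes from the thing itself.
- arm.look_for(camera, query): "point" ([column, row] as shares, 0 to 1, of the picture: columns of its width, rows of its height, amid what is visible of it).
- arm.regions_of(camera, query): "region" (480x640 bool, what is visible of it) and "point" ([column, row] as shares, 0 to 1, of the picture: columns of its width, rows of its height, amid what is visible of it).
- arm.place_of(camera, query): "point" ([column, row] as shares, 0 to 1, of the picture: columns of its width, rows of its height: a listed point, or the origin of a listed thing).
The state is a dict: "clock": time; "joints": joint angles; "dq": joint speeds; "joint_efforts": joint torques, N m; "position": TCP position; "ee_rot": TCP orientation; "force": force on the tool from outside, world axes, zero at the start; "ft_torque": the same for the moment, N m; "width": opening from 0.0 (shut) to 1.0 (fully open); "gripper_force": force on a finger pad.
Only numpy, scipy, OpenCV 4.12 (cv2) and the standard library are available. Lean on these libraries where they do the work, as an engineer would, in place of code of your own. Each camera call takes 0.05 s, during which the arm holds its last target. There are 200 camera calls.

## Task

Lay the tea table: take the wooden spoon off the trivet and lay it lengthwise along the middle of the steel tin's lid, and stand the white teapot gently in the middle of the trivet with its spout pointing straight back towards you (the robot). Stand the tall pink glass straight behind the trivet and the two low pink glasses one straight to its left and one straight to its right (as you see it; either low glass on either side), each about 3 cm clear of the trivet's edge. Keep everything upright and leave the tin, the honey jar, the sugar bowl and the creamer where they stand.

Things in the scene. Friction and masses are not known exactly. Their poses are not given: they have to be found in the camera images.
- spoon_mid (a point): short olive-wood spoon, 122 mm long, 25 g, lying crosswise on the trivet at the start. Point: middle of its length, 5.5 mm above its flat underside; the handle there is 11 mm wide and high. x along the spoon: the round bowl (36 mm across, 13 mm high) is centred 40 mm to +x, the handle runs from 63 mm to -x to 15 mm to +x; z up. Either end may point either way on the tin
- teapot_grip (a point): white ceramic teapot, 0.55 kg, with a fixed handle arched over it. Point: centre of the handle's straight top bar (14 mm wide and high, 60 mm long, along x), on the pot's axis, 138 mm above its flat foot (72 mm across); 28 mm of room under the bar. Body 110 mm across at most; the spout points along -x, its tip 97 mm from the axis and 90 mm above the foot; z up
- tall_glass_mid (a point): the tall pink glass, round, 105 mm high, 58 mm across the rim and 50 mm across the foot, hollow, 0.19 kg. The point is on its axis, half-way up (52.5 mm above the foot); grip it higher, about 80 mm above the foot (57 mm across there), so that the gripper's body clears the rim
- low_glass_a_mid (a point): one of two alike low pink glasses, round, 70 mm high, 54 mm across the rim and 46 mm across the foot, hollow, 0.13 kg. The point is on its axis, half-way up (35 mm above the foot)
- low_glass_b_mid (a point): the other low pink glass, just the same: 70 mm high, 54 mm across the rim, 46 mm across the foot; the point is on its axis, half-way up (35 mm above the foot)
- trivet: round dark hard-silicone trivet that stays put on the table, 144 mm across, 8 mm thick. Origin: centre of its underside, on the table. Its axes are those of the robot's base: +x is behind it, -x in front, +y left, -y right, as the robot sees it
- tin: loose stainless-steel tin, 0.65 kg, 125 mm long (along its y axis), 88 mm deep (x), 70 mm high, with a flat closed lid and a push-button latch in the middle of its front (-x) face. Origin: centre of its underside; z up. The spoon goes on its lid, along its y axis
- honey_jar: round amber jar, 58 mm across, 82 mm high, bystander. Origin: centre of its underside
- sugar_bowl: round white lidded sugar bowl, 72 mm across, 73 mm high, bystander. Origin: centre of its underside
- creamer: small white jug, 58 mm across, 63 mm high, its handle reaching 48 mm from its axis towards +y, bystander. Origin: centre of its underside
Things that resemble listed ones, but are neither listed nor needed, are in the scene too. Leave any green look-alike of the part that bears low_glass_b_mid alone.

How it is judged:
By the outcome, as a careful person would: the job done as asked, in the order asked, and still so for the second after the job is handed in, with the robot touching nothing.
It also fails if it takes over 144 s, if anything falls off the work surface, if the arm or the gripper's body presses on something with over 40 N, if the wrist force passes 120 N, or if a joint passes its speed limit or range.

## Working session

There is one attempt and no reset: what is moved stays moved. The work goes in short steps, Python scripts to look and compute and a tool call to move; the robot and the scene stay as the last step left them, time stands still between calls to the robot, and variables do not carry over. Pictures are saved under pics/ and viewed, at most 14 in all, crops included, and the job is handed in when it is done.

Besides the shell and the picture viewer there is one more tool, called after "Call:" by a JSON object that holds its "op" and its "data", one argument or row to a line. move_arm: Moves the arm, as the interface text tells. Scaled input: -1 to 1 covers 1000 mm each way for a shift and pi/2 rad each way for a turn. Its arguments: {"type":"object","properties":{"motion":{"type":"array","items":{"type":"object","properties":{"tx":{"type":"number"},"ty":{"type":"number"},"tz":{"type":"number"},"twist":{"type":"number"}}}},"gripper":{"type":"number"},"squeeze":{"type":"number"}},"required":["motion"]}

```bash
ls; mkdir -p pics
python3 - <<'E'
from cell import arm
import cv2,numpy as np
s=arm.observe();print({k:np.round(v,3).tolist() for k,v in s.items()})
for c in("scene","top"):
    im=arm.get_image(c);cv2.imwrite(f"pics/{c}0.png",im[...,::-1]);k=arm.calibration(c);print(c,np.round(k["K"],1).tolist(),k["k1"],np.round(k["T"],3).tolist())
E
```

```text
pics
{'clock': 0.0, 'joints': [1.171, 0.435, 0.025, 1.574, -0.012, 1.134, -0.075], 'dq': [-0.001, -0.002, 0.001, -0.001, 0.001, 0.0, -0.001], 'joint_efforts': [-0.001, -66.788, 0.985, -31.447, -0.06, 0.042, 0.0], 'position': [0.183, -0.597, 0.226], 'ee_rot': [-3.106, -0.464, 0.001], 'force': [0.407, -0.134, 0.637], 'ft_torque': [0.062, -0.038, -0.005], 'gripper_force': 0.0, 'width': 0.998}
scene [[545.7, 0.0, 310.0], [0.0, 545.7, 232.4], [0.0, 0.0, 1.0]] 0.02940420927732044 [[-0.813, 0.464, -0.352, 0.86], [0.582, 0.665, -0.469, 0.489], [0.016, -0.586, -0.81, 0.951], [0.0, 0.0, 0.0, 1.0]]
top [[522.0, 0.0, 315.1], [0.0, 522.0, 253.4], [0.0, 0.0, 1.0]] -0.10953746200894159 [[-0.028, -0.996, 0.089, 0.418], [-1.0, 0.029, 0.009, -0.0], [-0.011, -0.089, -0.996, 1.144], [0.0, 0.0, 0.0, 1.0]]
```

View pics/scene0.png

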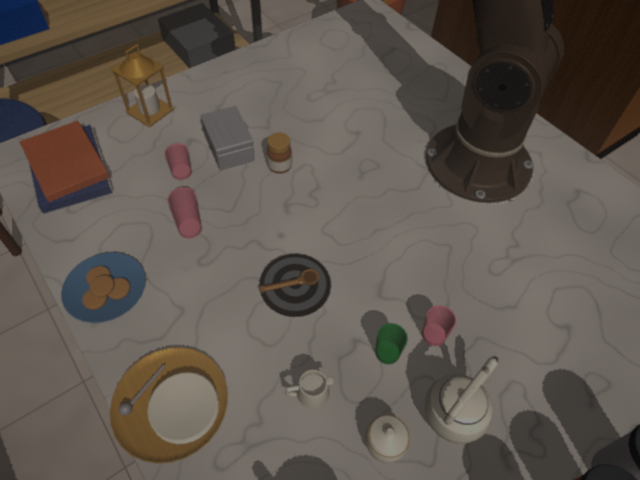

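View pics/top0.png

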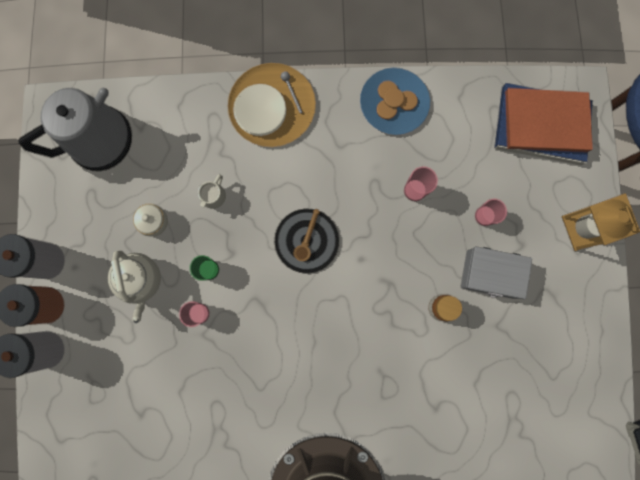

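```bash
cat > h.py <<'E'
from cell import arm
import cv2,numpy as np
from scipy.spatial.transform import Rotation as R
C={c:arm.calibration(c) for c in("scene","top")}
def proj(c,p):
    k=C[c];T=np.array(k["T"]);q=T[:3,:3].T@(np.array(p)-T[:3,3]);a=q[:2]/q[2];a=a*(1+k["k1"]*(a@a));K=np.array(k["K"]);return K[:2,:2]@a+K[:2,2]
def ray(c,uv):
    k=C[c];T=np.array(k["T"]);K=np.array(k["K"]);d=(np.array(uv)-K[:2,2])/K[0,0];a=d.copy()
    for _ in range(30):a=d/(1+k["k1"]*(a@a))
    return T[:3,3],T[:3,:3]@np.r_[a,1]
def at(c,uv,z):
    o,d=ray(c,uv);return o+d*(z-o[2])/d[2]
def tri(us,ut):
    A=np.zeros((3,3));b=np.zeros(3);L=[]
    for c,u in(("scene",us),("top",ut)):
        o,d=ray(c,u);d=d/np.linalg.norm(d);P=np.eye(3)-np.outer(d,d);A+=P;b+=P@o;L.append((P,o))
    x=np.linalg.solve(A,b);return x,max(np.linalg.norm(P@(x-o)) for P,o in L)
S=np.array([640,480])
E
python3 - <<'E'
from h import *
Z=dict(spoon_mid=.0135,teapot_grip=.138,tall_glass_mid=.0525,low_glass_a_mid=.035,trivet=0,tin=0,honey_jar=0,sugar_bowl=0,creamer=0)
for q,z in Z.items():
    D={}
    for c in C:
        D[c]=[(r["conf"],np.array(r["point"])*S) for r in arm.place_of(c,q)]
        for f,p in D[c]:print(q,c,round(f,2),p.round(0),at(c,p,z).round(3)[:2])
    for f,p in D["scene"]:
        for g,t in D["top"]:
            x,e=tri(p,t)
            if e<.012:print("   tri",p.round(),t.round(),x.round(3),round(e,4))
print(arm.observe()["clock"])
E
```

```text
spoon_mid scene 0.83 [288. 281.] [0.56  0.018]
spoon_mid top 0.67 [312. 237.] [0.555 0.016]
spoon_mid top 0.39 [440. 310.] [ 0.389 -0.256]
   tri [288. 281.] [312. 237.] [0.556 0.015 0.005] 0.0009
teapot_grip scene 0.59 [472. 390.] [0.478 0.401]
teapot_grip top 0.78 [121. 277.] [0.473 0.391]
   tri [472. 390.] [121. 277.] [0.472 0.398 0.123] 0.0016
tall_glass_mid scene 0.84 [187. 214.] [ 0.653 -0.214]
tall_glass_mid top 0.9 [420. 183.] [ 0.66  -0.218]
   tri [187. 214.] [420. 183.] [ 0.656 -0.215  0.055] 0.004
low_glass_a_mid scene 0.65 [180. 162.] [ 0.59  -0.368]
low_glass_a_mid scene 0.25 [293. 285.] [0.564 0.043]
low_glass_a_mid top 0.67 [487. 211.] [ 0.597 -0.367]
   tri [180. 162.] [487. 211.] [ 0.594 -0.363  0.043] 0.0022
trivet scene 0.98 [292. 287.] [0.555 0.029]
trivet top 0.74 [304. 241.] [0.549 0.033]
trivet top 0.62 [155. 222.] [0.601 0.366]
   tri [292. 287.] [304. 241.] [ 0.552  0.03  -0.002] 0.0035
tin top 0.6 [489. 273.] [ 0.466 -0.373]
honey_jar scene 0.98 [280. 165.] [ 0.391 -0.259]
honey_jar scene 0.66 [231. 145.] [ 0.454 -0.381]
honey_jar top 0.93 [439. 308.] [ 0.393 -0.258]
   tri [280. 165.] [439. 308.] [ 0.393 -0.257  0.003] 0.0001
sugar_bowl scene 0.89 [386. 445.] [0.6  0.37]
sugar_bowl top 0.68 [158. 219.] [0.607 0.361]
   tri [386. 445.] [158. 219.] [ 0.604  0.366 -0.002] 0.006
creamer scene 0.67 [310. 397.] [0.656 0.231]
creamer top 0.22 [195. 313.] [0.396 0.277]
1.0
```

The scene view shows the tall pink glass at (185,212), low pink glasses at (178,161) and (438,326), and a green look-alike at (391,343). The trivet with the spoon is at (294,284), the tin at (230,137) and the teapot at (465,405). In the top view the tall glass is at (420,183), the low pinks at (490,212) and (195,314), the green one at (205,268), the tin at (498,272) and the teapot at (131,278). The two pink low glasses fit the description; the green one is to be left alone. I'll confirm with enlarged crops.

Run:
```python
import cv2,numpy as np
t=cv2.imread("pics/top0.png");s=cv2.imread("pics/scene0.png")
def cr(i,x,y,w,h):return cv2.resize(i[y:y+h,x:x+w],(400,300),interpolation=cv2.INTER_CUBIC)
cv2.imwrite("pics/c1.png",np.vstack([np.hstack([cr(t,90,240,140,105),cr(t,400,230,140,105)]),np.hstack([cr(t,390,150,140,105),cr(s,380,300,160,120)])]))
cv2.imwrite("pics/c2.png",np.vstack([np.hstack([cr(t,260,200,100,75),cr(s,150,100,160,120)]),np.hstack([cr(s,240,235,120,90),cr(s,400,340,120,90)])]))
```

```text
(no output)
```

View pics/c1.png

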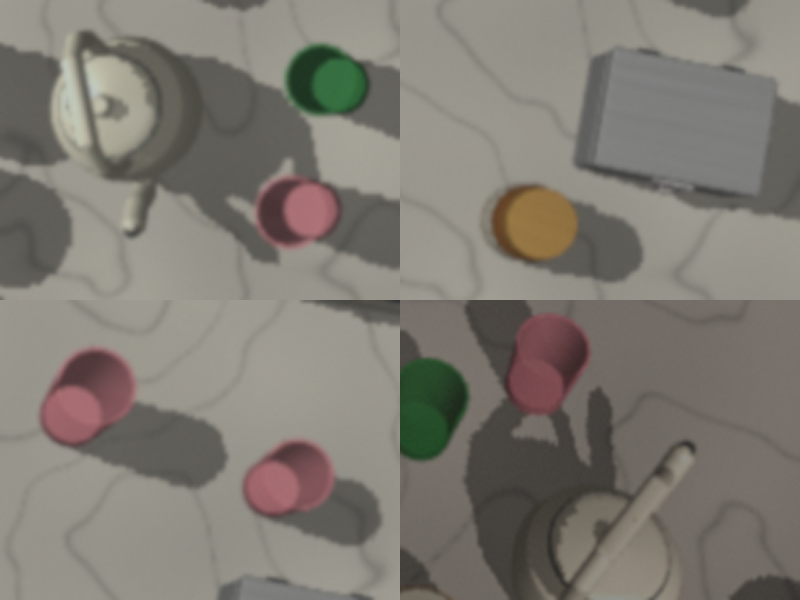

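View pics/c2.png

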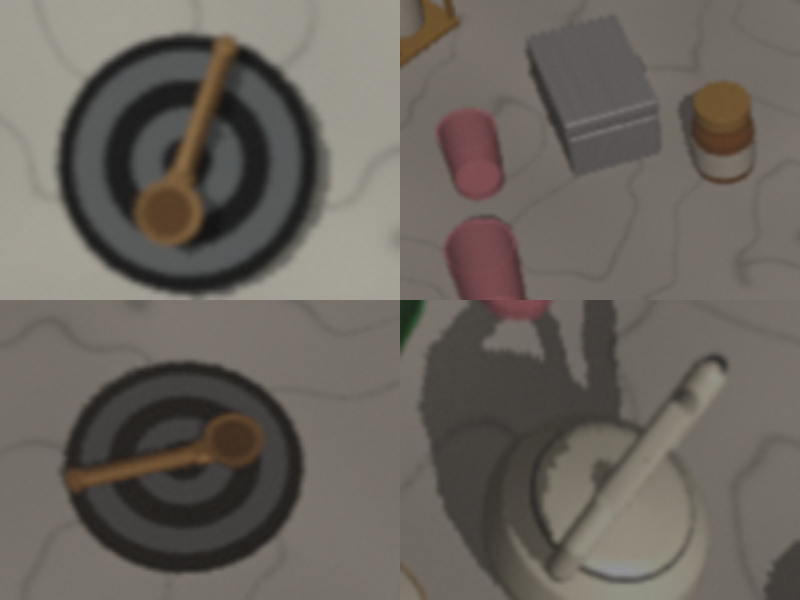

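The crops show both glass groups mouth-up. The pink low glasses are at top (195,314) and (490,212), with the green one next to the first. The spoon's bowl points toward the robot, and the teapot spout tip is at top (136,320) and scene (494,361). The tin is yawed slightly with its latch facing the robot. Next I'll do silhouette fits.

```bash
cat > fit.py <<'E'
from h import *
from scipy.optimize import minimize
TH=np.linspace(0,2*np.pi,48)
def circ(x,y,z,r):return [(x+r*np.cos(t),y+r*np.sin(t),z) for t in TH]
def shape(kind,p):
    x,y=p[:2]
    if kind=="tin":
        c,s=np.cos(p[2]),np.sin(p[2]);return [(x+c*a-s*b,y+s*a+c*b,z) for a in(-.044,.044) for b in(-.0625,.0625) for z in(0,.07)]
    return sum((circ(x,y,z,r) for z,r in kind),[])
def mask(c,pts):
    h=cv2.convexHull(np.array([proj(c,q) for q in pts],np.float32)).reshape(-1,2)
    m=np.zeros((480*4,640*4),np.uint8);cv2.fillConvexPoly(m,np.round((h+.5)*4*16-8).astype(np.int32),255,shift=4)
    return cv2.resize(m,(640,480),interpolation=cv2.INTER_AREA)/255.
def fit(kind,p0,regs):
    def cost(p):
        return sum(np.abs(mask(c,shape(kind,p))-r).sum()/r.sum() for c,r in regs.items())
    st=np.array([.008,.008,.15])[:len(p0)]
    sx=np.vstack([p0]+[np.array(p0)+np.eye(len(p0))[i]*st[i] for i in range(len(p0))])
    r=minimize(cost,p0,method="Nelder-Mead",options=dict(initial_simplex=sx,xatol=2e-4,fatol=1e-3,maxiter=70));return r.x,r.fun
def regs(q,xyz,cams=("scene","top")):
    "region of query nearest to projection of xyz, per camera"
    o={}
    for c in cams:
        L=[(np.linalg.norm(np.array(r["point"])*S-proj(c,xyz)),r) for r in arm.regions_of(c,q)]
        L=[l for l in L if l[0]<25]
        if L:o[c]=min(L,key=lambda l:l[0])[1]["region"].astype(float)
    return o
TALL=[(0,.025),(.105,.029)];LOW=[(0,.023),(.07,.027)];TRI=[(0,.072),(.008,.072)];JAR=[(0,.029),(.082,.029)]
E
python3 - <<'E'
from fit import *
for n,q,k,p,z in [("tall","tall_glass_mid",TALL,[.656,-.216],.05),("lowA","low_glass_a_mid",LOW,[.593,-.366],.035),("lowB","low_glass_b_mid",LOW,[.4,.26],.035),("trivet","trivet",TRI,[.552,.03],.005),("tin","tin","tin",[.466,-.373,0],.035)]:
    if n=="lowB":p=list(at("top",(195,314),.035)[:2])
    r=regs(q,[*p[:2],z])
    if len(r)<2: print("regions",n,list(r))
    if r:
        x,f=fit(k,p,r);print(n,x.round(4),round(f,3))
        for c in r:
            y,g=fit(k,p,{c:r[c]});print("   ",c,y.round(4),round(g,3),int(r[c].sum()))
print("spout",tri((494,361),(136.5,320)))
print("bar ends", [at("top",u,.138).round(3) for u in((116.5,256.5),(122.5,296.5))],[at("scene",u,.138).round(3) for u in((449,422),(483,368))])
def c1(x,y):return 260+x/4,200+y/4
def c2(x,y):return 240+x/10*3,235+(y-300)*.3
print("spoon handle end",at("top",c1(228,42),.0135),at("scene",c2(73,481),.0135)," bowl",at("top",c1(169,211),.0145),at("scene",c2(234,440),.0145))
print(arm.observe()["clock"])
E
```

```text
tall [ 0.6555 -0.2156] 0.082
    scene [ 0.6556 -0.2153] 0.042 1303
    top [ 0.6552 -0.2156] 0.04 871
lowA [ 0.5937 -0.3702] 0.164
    scene [ 0.594  -0.3695] 0.069 750
    top [ 0.5941 -0.3703] 0.095 634
lowB [0.3957 0.2682] 0.093
    scene [0.3952 0.2682] 0.039 1043
    top [0.3962 0.2681] 0.049 620
trivet [0.5478 0.0276] 0.366
    scene [0.5468 0.0282] 0.185 3120
    top [0.5489 0.0271] 0.167 2925
regions tin ['top']
tin [ 0.4629 -0.3745 -0.2258] 0.052
    top [ 0.4629 -0.3745 -0.2258] 0.052 3074
spout (array([0.38572645, 0.38058827, 0.08265403]), np.float64(0.0006546214267873482))
bar ends [array([0.513, 0.401, 0.138]), array([0.434, 0.388, 0.138])] [array([0.54 , 0.416, 0.138]), array([0.438, 0.386, 0.138])]
spoon handle end [0.61325006 0.00264097 0.0135    ] [0.6116975  0.00529787 0.0135    ]  bowl [0.52115123 0.0373628  0.0145    ] [0.51783729 0.03742172 0.0145    ]
1.5
```

```bash
cat > go.py <<'E'
import sys
from h import *
def go(x,y,z,ya=None):
    s=arm.observe();M=R.from_rotvec(s["ee_rot"]).as_matrix();ya0=np.degrees(np.arctan2(M[1,1],M[0,1]))
    tilt=np.degrees(np.arccos(-M[2,2]));d=np.array([x,y,z])-s["position"]
    if ya is None: ya=ya0
    tw=-((ya-ya0+180)%360-180);t=np.radians(ya)
    v=[d@[np.cos(t+np.pi/2),np.sin(t+np.pi/2),0],d@[np.cos(t),np.sin(t),0],-d[2]]
    print("t",round(s["clock"],2),"pos",np.round(s["position"],4),"yang",round(ya0,2),"tilt",round(tilt,2),"j7",round(s["joints"][6],2),"| twist deg",round(tw,2),"total",round(tw/90,4),"then txyz",np.round(v,4))
if __name__=="__main__":go(*map(float,sys.argv[1:]))
E
python3 go.py .555 .0246 .226 -109.8
```

```text
t 1.5 pos [ 0.1828 -0.5977  0.2267] yang -73.0 tilt 0.0 j7 -0.08 | twist deg 36.8 total 0.4089 then txyz [ 1.394e-01 -7.116e-01  7.000e-04]
```

Call:
{"op": "move_arm", "data": {
  "motion": [
    {"twist":0.082},
    {"twist":0.082},
    {"twist":0.082},
    {"twist":0.082},
    {"twist":0.082},
    {"tx":0.0087,"ty":-0.0445},
    {"tx":0.0087,"ty":-0.0445},
    {"tx":0.0087,"ty":-0.0445},
    {"tx":0.0087,"ty":-0.0445},
    {"tx":0.0087,"ty":-0.0445},
    {"tx":0.0087,"ty":-0.0445},
    {"tx":0.0087,"ty":-0.0445}
  ],
  "gripper": 0.1,
  "squeeze": 12
}}

```text
invalid input
```

```bash
python3 go.py .555 .0246 .226 -109.8
```

```text
t 1.5 pos [ 0.1828 -0.5977  0.2267] yang -73.0 tilt 0.0 j7 -0.08 | twist deg 36.8 total 0.4089 then txyz [ 1.394e-01 -7.116e-01  7.000e-04]
```

Call:
{"op": "move_arm", "data": {
  "motion": [
    {"tx":0,"ty":0,"tz":0,"twist":0.082},
    {"tx":0,"ty":0,"tz":0,"twist":0.082},
    {"tx":0,"ty":0,"tz":0,"twist":0.082},
    {"tx":0,"ty":0,"tz":0,"twist":0.082},
    {"tx":0,"ty":0,"tz":0,"twist":0.082},
    {"tx":0.0087,"ty":-0.0445,"tz":0,"twist":0},
    {"tx":0.0087,"ty":-0.0445,"tz":0,"twist":0},
    {"tx":0.0087,"ty":-0.0445,"tz":0,"twist":0},
    {"tx":0.0087,"ty":-0.0445,"tz":0,"twist":0},
    {"tx":0.0087,"ty":-0.0445,"tz":0,"twist":0},
    {"tx":0.0087,"ty":-0.0445,"tz":0,"twist":0},
    {"tx":0.0087,"ty":-0.0445,"tz":0,"twist":0}
  ],
  "gripper": 0.1,
  "squeeze": 12
}}

```text
clock: 2.7
position: [0.3468, -0.3239, 0.227]
ee_rot: [3.094, -0.543, 0.001]
force: [1.4, -0.3, 0.4]
width: 0.449
gripper_force: 0.0
```

```bash
python3 go.py .555 .0246 .226 -109.8
```

```text
t 2.7 pos [ 0.3468 -0.3239  0.227 ] yang -109.9 tilt 0.05 j7 -1.27 | twist deg -0.1 total -0.0011 then txyz [ 0.0779 -0.3984  0.001 ]
```

Call:
{"op": "move_arm", "data": {
  "motion": [
    {"tx":0.0087,"ty":-0.0445,"tz":0,"twist":0},
    {"tx":0.0087,"ty":-0.0445,"tz":0,"twist":0},
    {"tx":0.0087,"ty":-0.0445,"tz":0,"twist":0},
    {"tx":0.0087,"ty":-0.0445,"tz":0,"twist":0},
    {"tx":0.0087,"ty":-0.0445,"tz":0,"twist":0},
    {"tx":0.0087,"ty":-0.0445,"tz":0,"twist":0},
    {"tx":0.0087,"ty":-0.0445,"tz":0,"twist":0},
    {"tx":0.0087,"ty":-0.0445,"tz":0,"twist":0},
    {"tx":0.0087,"ty":-0.0445,"tz":0.01,"twist":0},
    {"tx":0,"ty":0,"tz":0.04,"twist":0},
    {"tx":0,"ty":0,"tz":0.045,"twist":0},
    {"tx":0,"ty":0,"tz":0.04,"twist":0}
  ]
}}

```text
clock: 3.9
position: [0.5559, 0.0249, 0.0901]
ee_rot: [-3.094, 0.542, -0.0]
force: [-0.2, 0.1, -0.1]
width: 0.453
gripper_force: 0.0
```

```bash
python3 go.py .555 .0246 .0115 -109.8
python3 - <<'E'
from h import *
t=arm.get_image("top");s=arm.get_image("scene")
cv2.imwrite("pics/c3.png",np.hstack([cv2.resize(i[y:y+120,x:x+120],(400,400),interpolation=cv2.INTER_CUBIC) for i,x,y in((t,250,180),(s,235,225))])[...,::-1])
E
```

```text
t 3.9 pos [0.5559 0.0249 0.0901] yang -109.85 tilt 0.02 j7 -2.18 | twist deg -0.05 total -0.0006 then txyz [-0.0008  0.0006  0.0786]
```

View pics/c3.png

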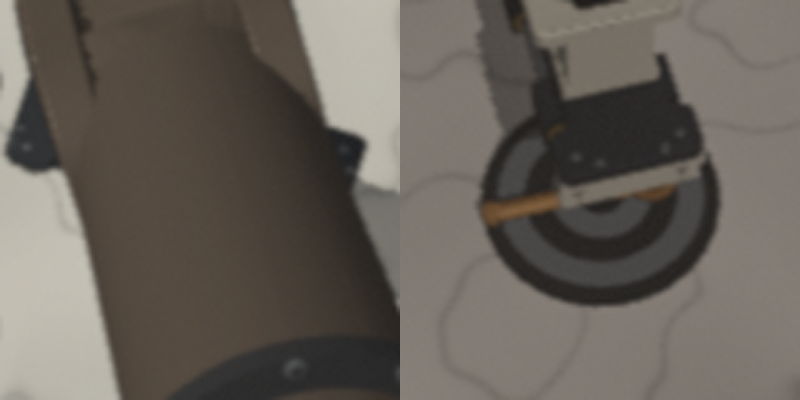

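The fingers straddle the spoon and line up with it (scene handle end at crop (485,212), tip over the middle). I'll descend and grip.

Call:
{"op": "move_arm", "data": {
  "motion": [
    {"tx":0,"ty":0,"tz":0.03,"twist":0},
    {"tx":0,"ty":0,"tz":0.03,"twist":0},
    {"tx":0,"ty":0,"tz":0.012,"twist":0},
    {"tx":0,"ty":0,"tz":0.007,"twist":0},
    {"tx":0,"ty":0,"tz":0,"twist":0}
  ]
}}

```text
clock: 4.5
position: [0.5566, 0.0244, 0.0134]
ee_rot: [-3.094, 0.543, -0.001]
force: [-0.4, 0.2, 0.3]
width: 0.45
gripper_force: 0.0
```

Call:
{"op": "move_arm", "data": {
  "motion": [
    {"tx":0,"ty":0,"tz":0,"twist":0},
    {"tx":0,"ty":0,"tz":0,"twist":0},
    {"tx":0,"ty":0,"tz":0,"twist":0},
    {"tx":0,"ty":0,"tz":0,"twist":0},
    {"tx":0,"ty":0,"tz":0,"twist":0},
    {"tx":0,"ty":0,"tz":0,"twist":0}
  ],
  "gripper": 1
}}

```text
clock: 5.1
position: [0.5562, 0.0244, 0.0131]
ee_rot: [-3.094, 0.543, -0.001]
force: [-0.7, -0.3, 5.6]
width: 0.118
gripper_force: 12.0
```

Call:
{"op": "move_arm", "data": {
  "motion": [
    {"tx":0,"ty":0,"tz":-0.02,"twist":0},
    {"tx":0,"ty":0,"tz":-0.04,"twist":0},
    {"tx":0,"ty":0,"tz":-0.05,"twist":0},
    {"tx":0,"ty":0,"tz":-0.04,"twist":0},
    {"tx":0,"ty":0,"tz":0,"twist":0}
  ]
}}

```text
clock: 5.6
position: [0.5593, 0.025, 0.1683]
ee_rot: [-3.092, 0.543, -0.014]
force: [0.6, 0.2, -1.0]
width: 0.117
gripper_force: 12.0
```

```bash
python3 - <<'E'
from h import *
P=[at("scene",u,.07)[:2] for u in((201.2,115.2),(237.2,107.2),(252.8,138.8),(218,150))]
print(np.round(P,4).tolist(),np.mean(P,0)); 
for i,j in((0,1),(1,2),(2,3),(3,0)):
    d=P[j]-P[i];print(np.linalg.norm(d).round(4),np.degrees(np.arctan2(d[1],d[0])).round(1))
# top-view lid corners from crop c1 (scale 2.857, offset 400,230)
P=[at("top",(400+(a-400)/2.857,230+b/2.857),.07)[:2] for a,b in((618,48),(776,78),(756,194),(597,160))]
print(np.round(P,4).tolist(),np.mean(P,0))
for i,j in((0,1),(1,2),(2,3),(3,0)):
    d=P[j]-P[i];print(np.linalg.norm(d).round(4),np.degrees(np.arctan2(d[1],d[0])).round(1))
E
python3 go.py .463 -.3745 .165 -13; python3 go.py .463 -.3745 .165
```

```text
[[0.4902, -0.4412], [0.4066, -0.4175], [0.4323, -0.3072], [0.5145, -0.3212]] [ 0.46089274 -0.37177175]
0.0869 164.2
0.1133 76.9
0.0834 -9.7
0.1224 -101.5
[[0.5179, -0.3271], [0.4924, -0.4443], [0.4082, -0.4241], [0.4369, -0.3072]] [ 0.46383298 -0.37566505]
0.12 -102.3
0.0866 166.5
0.1204 76.2
0.0834 -13.8
t 5.6 pos [0.5593 0.025  0.1683] yang -109.9 tilt 0.55 j7 -2.15 | twist deg -96.9 total -1.0767 then txyz [-0.4109 -0.004   0.0033]
t 5.6 pos [0.5593 0.025  0.1683] yang -109.9 tilt 0.55 j7 -2.15 | twist deg -0.0 total -0.0 then txyz [0.0454 0.4084 0.0033]
```

Call:
{"op": "move_arm", "data": {
  "motion": [
    {"tx":0,"ty":0,"tz":0,"twist":-0.0897},
    {"tx":0,"ty":0,"tz":0,"twist":-0.0897},
    {"tx":0,"ty":0,"tz":0,"twist":-0.0897},
    {"tx":0,"ty":0,"tz":0,"twist":-0.0897},
    {"tx":0,"ty":0,"tz":0,"twist":-0.0897},
    {"tx":0,"ty":0,"tz":0,"twist":-0.0897},
    {"tx":0,"ty":0,"tz":0,"twist":-0.0897},
    {"tx":0,"ty":0,"tz":0,"twist":-0.0897},
    {"tx":0,"ty":0,"tz":0,"twist":-0.0897},
    {"tx":0,"ty":0,"tz":0,"twist":-0.0897},
    {"tx":0,"ty":0,"tz":0,"twist":-0.0897},
    {"tx":0,"ty":0,"tz":0,"twist":-0.0897}
  ]
}}

```text
clock: 6.8
position: [0.5555, 0.0243, 0.1618]
ee_rot: [-2.453, -1.962, 0.001]
force: [0.6, 0.2, -0.5]
width: 0.117
gripper_force: 12.0
```

Call:
{"op": "move_arm", "data": {
  "motion": [
    {"tx":-0.02,"ty":0,"tz":0,"twist":0},
    {"tx":-0.04,"ty":0,"tz":0,"twist":0},
    {"tx":-0.04,"ty":0,"tz":0,"twist":0},
    {"tx":-0.045,"ty":0,"tz":0,"twist":0},
    {"tx":-0.045,"ty":0,"tz":0,"twist":0},
    {"tx":-0.045,"ty":0,"tz":0,"twist":0},
    {"tx":-0.045,"ty":0,"tz":0,"twist":0},
    {"tx":-0.045,"ty":0,"tz":0,"twist":0},
    {"tx":-0.04,"ty":0,"tz":0,"twist":0},
    {"tx":-0.03,"ty":0,"tz":0,"twist":0},
    {"tx":-0.013,"ty":0,"tz":0,"twist":0},
    {"tx":0,"ty":0,"tz":0,"twist":0}
  ]
}}

```text
clock: 8.0
position: [0.4629, -0.3746, 0.1618]
ee_rot: [-2.461, -1.951, 0.001]
force: [0.3, 0.3, -1.2]
width: 0.118
gripper_force: 12.0
```

```bash
python3 go.py .4635 -.3745 .0765 -13
python3 - <<'E'
from h import *
s=arm.get_image("scene");t=arm.get_image("top")
cv2.imwrite("pics/c4.png",np.hstack([cv2.resize(i[y:y+150,x:x+150],(400,400),interpolation=cv2.INTER_CUBIC) for i,x,y in((t,420,190),(s,150,50))])[...,::-1])
E
```

```text
t 8.0 pos [ 0.4629 -0.3746  0.1618] yang -13.2 tilt 0.07 j7 0.11 | twist deg -0.2 total -0.0023 then txyz [0.0002 0.0005 0.0853]
```

View pics/c4.png

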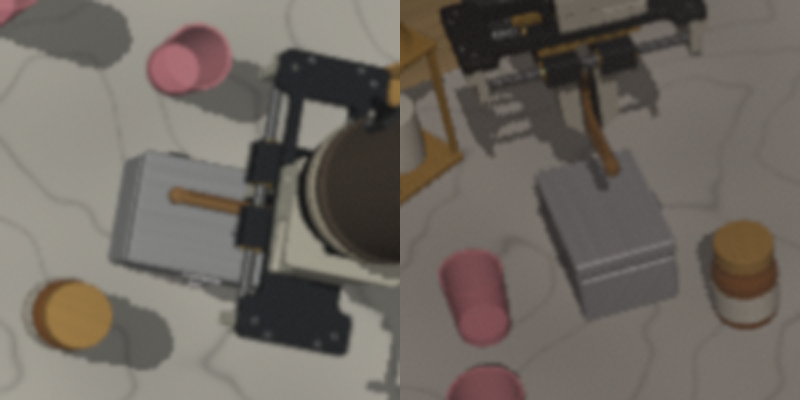

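Run:
```python
from h import *
p,e=tri((229.9,112),(485.5,262.5));print(p,e,np.linalg.norm(p[:2]-[.4629,-.3746]),np.degrees(np.arctan2(p[1]+.3746,p[0]-.4629)))
```

```text
[ 0.47791222 -0.31275294  0.16833812] 0.0006625582740042164 0.06364294973406952 76.35638780589827
```

Call:
{"op": "move_arm", "data": {
  "motion": [
    {"tx":0,"ty":0,"tz":0.03,"twist":0},
    {"tx":0,"ty":0,"tz":0.03,"twist":0},
    {"tx":0,"ty":0,"tz":0.012,"twist":0},
    {"tx":0,"ty":0,"tz":0,"twist":0}
  ]
}}

```text
clock: 8.5
position: [0.4638, -0.3708, 0.0894]
ee_rot: [-2.454, -1.956, 0.0]
force: [0.0, 0.5, 0.3]
width: 0.115
gripper_force: 12.0
```

Call:
{"op": "move_arm", "data": {
  "motion": [
    {"tx":0,"ty":0,"tz":0.004,"twist":0},
    {"tx":0,"ty":0,"tz":0.004,"twist":0},
    {"tx":0,"ty":0,"tz":0.002,"twist":0},
    {"tx":0,"ty":0,"tz":0,"twist":0},
    {"tx":0,"ty":0,"tz":0,"twist":0}
  ]
}}

```text
clock: 9.0
position: [0.4642, -0.3733, 0.0811]
ee_rot: [2.459, 1.955, 0.0]
force: [0.0, 0.4, -0.9]
width: 0.118
gripper_force: 12.0
```

```bash
python3 go.py .4635 -.3745 .0765 -13
```

```text
t 9.0 pos [ 0.4642 -0.3733  0.0811] yang -13.03 tilt 0.03 j7 0.05 | twist deg -0.03 total -0.0004 then txyz [-0.0014 -0.0004  0.0046]
```

Call:
{"op": "move_arm", "data": {
  "motion": [
    {"tx":-0.0008,"ty":0,"tz":0.002,"twist":0},
    {"tx":0,"ty":0,"tz":0.002,"twist":0},
    {"tx":0,"ty":0,"tz":0.001,"twist":0},
    {"tx":0,"ty":0,"tz":0,"twist":0},
    {"tx":0,"ty":0,"tz":0,"twist":0}
  ]
}}

```text
clock: 9.5
position: [0.4639, -0.3739, 0.0757]
ee_rot: [-2.459, -1.955, -0.0]
force: [-0.4, 0.8, -0.8]
width: 0.121
gripper_force: 12.0
```

Call:
{"op": "move_arm", "data": {
  "motion": [
    {"tx":0,"ty":0,"tz":0.001,"twist":0},
    {"tx":0,"ty":0,"tz":0,"twist":0},
    {"tx":0,"ty":0,"tz":0,"twist":0}
  ]
}}

```text
clock: 9.8
position: [0.464, -0.3739, 0.0751]
ee_rot: [2.459, 1.955, 0.0]
force: [-2.2, 0.5, 6.5]
width: 0.12
gripper_force: 12.0
```

Call:
{"op": "move_arm", "data": {
  "motion": [
    {"tx":0,"ty":0,"tz":0,"twist":0},
    {"tx":0,"ty":0,"tz":0,"twist":0},
    {"tx":0,"ty":0,"tz":0,"twist":0},
    {"tx":0,"ty":0,"tz":0,"twist":0},
    {"tx":0,"ty":0,"tz":-0.01,"twist":0},
    {"tx":0,"ty":0,"tz":-0.02,"twist":0},
    {"tx":0,"ty":0,"tz":-0.04,"twist":0},
    {"tx":0,"ty":0,"tz":-0.05,"twist":0},
    {"tx":0,"ty":0,"tz":-0.05,"twist":0}
  ],
  "gripper": 0.35
}}

```text
clock: 10.7
position: [0.4636, -0.3734, 0.2471]
ee_rot: [-2.458, -1.956, -0.0]
force: [1.4, -0.9, -0.2]
width: 0.324
gripper_force: 0.0
```

```bash
python3 go.py .474 .395 .245
```

```text
t 10.7 pos [ 0.4636 -0.3734  0.2471] yang -13.0 tilt 0.03 j7 0.15 | twist deg -0.0 total -0.0 then txyz [ 0.7511 -0.1626  0.0021]
```

```bash
cat > ov.py <<'E'
import sys
from h import *
x,y,a=map(float,sys.argv[1:4]);a=np.radians(a);out=[]
def P(r,t,z):return (x+r*np.cos(a)-t*np.sin(a),y+r*np.sin(a)+t*np.cos(a),z)
for c,ox,oy in(("top",85,235),("scene",410,345)):
    im=cv2.resize(arm.get_image(c)[oy:oy+100,ox:ox+100],(600,600),interpolation=cv2.INTER_CUBIC)[...,::-1].copy()
    def d(L,col):
        p=np.array([(proj(c,q)-[ox,oy]+.5)*6 for q in L],np.int32);cv2.polylines(im,[p],False,col,1)
    T=np.linspace(0,2*np.pi,60)
    d([P(-.03,0.007,.138),P(.03,.007,.138),P(.03,-.007,.138),P(-.03,-.007,.138),P(-.03,0.007,.138)],(0,0,255))
    d([P(-.092,0,.09),P(-.102,0,.09)],(255,0,0));d([P(-.097,.005,.09),P(-.097,-.005,.09)],(255,0,0))
    d([P(.036*np.cos(t),.036*np.sin(t),0) for t in T],(0,255,0));d([P(.055*np.cos(t),.055*np.sin(t),.045) for t in T],(0,255,255))
    out.append(cv2.resize(im,(400,400)))
cv2.imwrite(sys.argv[4],np.hstack(out))
E
python3 ov.py .4735 .395 9.5 pics/c5.png
```

```text
(no output)
```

View pics/c5.png

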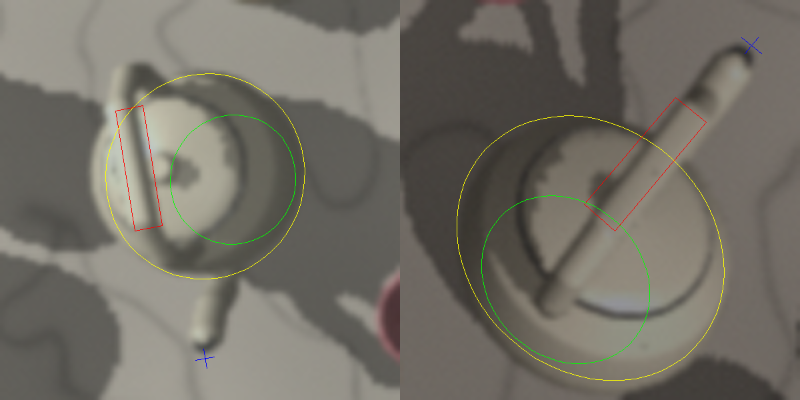

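Overlay: in the top view the body and bar sit about 1–2 px left of the model, so y is about +3 mm. The spout tip is at crop (205,347) against a drawn (205,358), so x is about +2–3 mm, and yaw is about 9.5°. I'll use (0.476, 0.398), 9.5°.

Call:
{"op": "move_arm", "data": {
  "motion": [
    {"tx":0,"ty":0,"tz":0,"twist":-0.0895},
    {"tx":0,"ty":0,"tz":0,"twist":-0.0895},
    {"tx":0,"ty":0,"tz":0,"twist":-0.0895},
    {"tx":0,"ty":0,"tz":0,"twist":-0.0895},
    {"tx":0,"ty":0,"tz":0,"twist":-0.0895},
    {"tx":0,"ty":0,"tz":0,"twist":-0.0895},
    {"tx":0,"ty":0,"tz":0,"twist":-0.0895},
    {"tx":0,"ty":0,"tz":0,"twist":-0.0895},
    {"tx":0,"ty":0,"tz":0,"twist":-0.0895},
    {"tx":0,"ty":0,"tz":0,"twist":-0.0895},
    {"tx":0,"ty":0,"tz":0,"twist":-0.0895},
    {"tx":0,"ty":0,"tz":0,"twist":-0.0895}
  ],
  "gripper": 0.02,
  "squeeze": 40
}}

```text
clock: 12.0
position: [0.4638, -0.3739, 0.2454]
ee_rot: [0.165, 3.137, -0.001]
force: [-1.5, 0.4, -0.7]
width: 0.491
gripper_force: 0.0
```

```bash
python3 go.py .476 .398 .247 99.5
python3 - <<'E'
from h import *
t=arm.get_image("top");s=arm.get_image("scene")
cv2.imwrite("pics/c6.png",np.hstack([cv2.resize(i[y:y+120,x:x+120],(400,400),interpolation=cv2.INTER_CUBIC) for i,x,y in((t,420,200),(s,170,70))])[...,::-1])
E
```

```text
t 12.0 pos [ 0.4638 -0.3739  0.2454] yang 83.97 tilt 0.03 j7 1.67 | twist deg -15.53 total -0.1726 then txyz [-0.1394  0.7593 -0.0016]
```

Call:
{"op": "move_arm", "data": {
  "motion": [
    {"tx":0,"ty":0,"tz":0,"twist":-0.0863},
    {"tx":0,"ty":0,"tz":0,"twist":-0.0863},
    {"tx":-0.005,"ty":0.027,"tz":0,"twist":0},
    {"tx":-0.0085,"ty":0.0465,"tz":0,"twist":0},
    {"tx":-0.0085,"ty":0.0465,"tz":0,"twist":0},
    {"tx":-0.0085,"ty":0.0465,"tz":0,"twist":0},
    {"tx":-0.0085,"ty":0.0465,"tz":0,"twist":0},
    {"tx":-0.0085,"ty":0.0465,"tz":0,"twist":0},
    {"tx":-0.0085,"ty":0.0465,"tz":0,"twist":0},
    {"tx":-0.0085,"ty":0.0465,"tz":0,"twist":0},
    {"tx":-0.0085,"ty":0.0465,"tz":0,"twist":0},
    {"tx":-0.0085,"ty":0.0465,"tz":0,"twist":0}
  ]
}}

```text
clock: 13.3
position: [0.4731, 0.0806, 0.2453]
ee_rot: [-0.243, 3.131, -0.001]
force: [1.0, -0.2, -0.2]
width: 0.488
gripper_force: 0.0
```

```bash
python3 go.py .476 .398 .247 99.5
```

```text
t 13.3 pos [0.4731 0.0806 0.2453] yang 98.86 tilt 0.06 j7 1.08 | twist deg -0.64 total -0.0071 then txyz [-0.0552  0.3125 -0.0017]
```

Call:
{"op": "move_arm", "data": {
  "motion": [
    {"tx":-0.0078,"ty":0.0445,"tz":0,"twist":0},
    {"tx":-0.0078,"ty":0.0445,"tz":0,"twist":0},
    {"tx":-0.0078,"ty":0.0445,"tz":0,"twist":0},
    {"tx":-0.0078,"ty":0.0445,"tz":0,"twist":0},
    {"tx":-0.0078,"ty":0.0445,"tz":0,"twist":0},
    {"tx":-0.0078,"ty":0.0445,"tz":0,"twist":0},
    {"tx":-0.008,"ty":0.0445,"tz":0,"twist":0},
    {"tx":0,"ty":0,"tz":0.03,"twist":0},
    {"tx":0,"ty":0,"tz":0.03,"twist":0},
    {"tx":0,"ty":0,"tz":0,"twist":0}
  ]
}}

```text
clock: 14.3
position: [0.4766, 0.3934, 0.1812]
ee_rot: [0.246, -3.128, 0.007]
force: [-0.0, -0.6, 0.2]
width: 0.49
gripper_force: 0.0
```

```bash
python3 go.py .476 .398 .121 99.5;python3 - <<'E'
from h import *
s=arm.get_image("scene");t=arm.get_image("top")
cv2.imwrite("pics/c7.png",np.hstack([cv2.resize(i[y:y+120,x:x+120],(400,400),interpolation=cv2.INTER_CUBIC) for i,x,y in((t,75,225),(s,400,330))])[...,::-1])
for c in C: print(c,[( round(r["conf"],2),np.round(np.array(r["point"])*S)) for r in arm.place_of(c,"tin")])
r=regs=arm.regions_of("top","spoon_mid")
for q in r: 
    ys,xs=np.nonzero(q["region"]);print(q["conf"],np.array(q["point"])*S,len(xs),at("top",(xs.mean(),ys.mean()),.0755))
cv2.imwrite("pics/c8.png",np.hstack([cv2.resize(i[y:y+120,x:x+120],(400,400),interpolation=cv2.INTER_CUBIC) for i,x,y in((t,420,200),(s,170,70))])[...,::-1])
E
```

```text
t 14.3 pos [0.4766 0.3934 0.1812] yang 99.01 tilt 0.36 j7 0.48 | twist deg -0.49 total -0.0055 then txyz [-0.0002  0.0046  0.0602]
scene [(0.9, array([233., 147.]))]
top [(0.81, array([487., 271.]))]
0.72 [512.512 272.976] 463 [ 0.46301995 -0.38342918  0.0755    ]
```

View pics/c7.png

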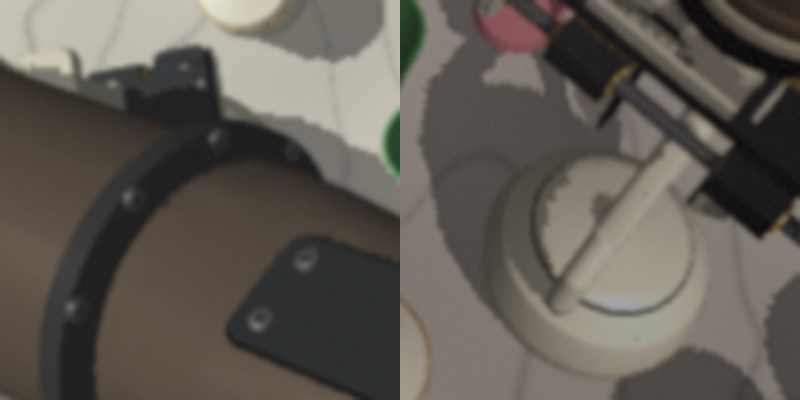

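View pics/c8.png

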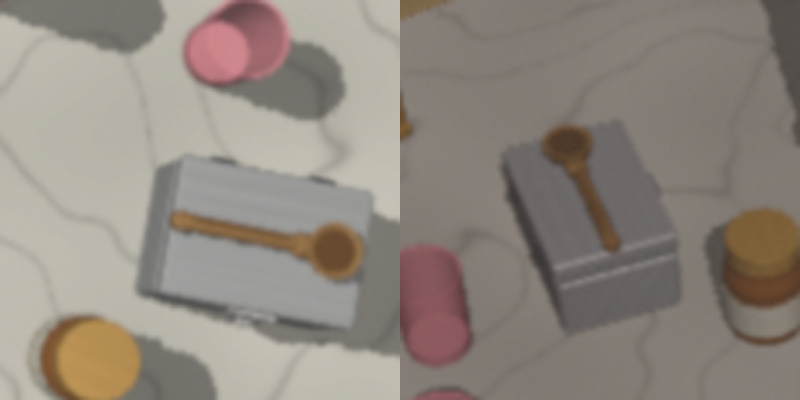

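The spoon lies on the lid's centre line: top crop handle (178,220), bowl (335,250), with the lid mid-edges at (172,222) and (365,258). The fingers are over the teapot's bar, so I'll re-check the pose and descend.

```bash
python3 go.py .476 .398 .121 99.5
```

```text
t 14.55 pos [0.4784 0.3957 0.1867] yang 99.07 tilt 0.15 j7 0.49 | twist deg -0.43 total -0.0048 then txyz [0.002  0.0027 0.0657]
```

Call:
{"op": "move_arm", "data": {
  "motion": [
    {"tx":0.0,"ty":0.002,"tz":0.01,"twist":-0.005},
    {"tx":0,"ty":0,"tz":0.02,"twist":0},
    {"tx":0,"ty":0,"tz":0.02,"twist":0},
    {"tx":0,"ty":0,"tz":0.01,"twist":0},
    {"tx":0,"ty":0,"tz":0.005,"twist":0},
    {"tx":0,"ty":0,"tz":0,"twist":0}
  ]
}}

```text
clock: 15.15
position: [0.4774, 0.3971, 0.1195]
ee_rot: [0.263, -3.13, 0.0]
force: [-1.1, -0.3, 0.3]
width: 0.491
gripper_force: 0.0
```

```bash
python3 go.py .476 .398 .121 99.5
```

```text
t 15.15 pos [0.4774 0.3971 0.1195] yang 99.62 tilt 0.03 j7 0.44 | twist deg 0.12 total 0.0013 then txyz [ 0.0012  0.0011 -0.0015]
```

Call:
{"op": "move_arm", "data": {
  "motion": [
    {"tx":0,"ty":0,"tz":0,"twist":0},
    {"tx":0,"ty":0,"tz":0,"twist":0},
    {"tx":0,"ty":0,"tz":0,"twist":0},
    {"tx":0,"ty":0,"tz":0,"twist":0},
    {"tx":0,"ty":0,"tz":0,"twist":0},
    {"tx":0,"ty":0,"tz":0,"twist":0}
  ],
  "gripper": 1,
  "squeeze": 10
}}

```text
clock: 15.75
position: [0.4777, 0.3977, 0.1201]
ee_rot: [-0.263, 3.13, 0.002]
force: [0.6, 1.9, 1.6]
width: 0.15
gripper_force: 10.0
```

```bash
python3 go.py .476 .398 .121 99.5
```

```text
t 15.75 pos [0.4777 0.3977 0.1201] yang 99.62 tilt 0.07 j7 0.44 | twist deg 0.12 total 0.0014 then txyz [ 0.0016  0.0006 -0.0009]
```

Call:
{"op": "move_arm", "data": {
  "motion": [
    {"tx":0,"ty":0,"tz":0,"twist":0},
    {"tx":0,"ty":0,"tz":-0.005,"twist":0},
    {"tx":0,"ty":0,"tz":-0.01,"twist":0},
    {"tx":0,"ty":0,"tz":-0.015,"twist":0},
    {"tx":0,"ty":0,"tz":-0.02,"twist":0},
    {"tx":0,"ty":0,"tz":-0.02,"twist":0},
    {"tx":0,"ty":0,"tz":-0.02,"twist":0},
    {"tx":0,"ty":0,"tz":-0.02,"twist":0},
    {"tx":0,"ty":0,"tz":-0.015,"twist":0},
    {"tx":0,"ty":0,"tz":-0.005,"twist":0},
    {"tx":0,"ty":0,"tz":0,"twist":0}
  ],
  "squeeze": 45
}}

```text
clock: 16.85
position: [0.4775, 0.3973, 0.2504]
ee_rot: [-0.263, 3.13, 0.001]
force: [-0.5, 0.8, -7.5]
width: 0.148
gripper_force: 45.0
```

```bash
python3 go.py .548 .0278 .25 90
python3 - <<'E'
from fit import *
for q,k,p,z in [("trivet",TRI,[.548,.028],.004)]:
    r=regs(q,[*p,z]);print(list(r))
    for c in r:
        if r[c].sum()>2500: y,g=fit(k,p,{c:r[c]});print(c,y.round(4),round(g,3),int(r[c].sum()))
E
```

```text
t 16.85 pos [0.4775 0.3973 0.2504] yang 99.62 tilt 0.06 j7 0.54 | twist deg 9.62 total 0.1069 then txyz [-0.0705 -0.3695  0.0004]
['scene', 'top']
scene [0.5475 0.0284] 0.03 3584
top [0.5485 0.0273] 0.019 3401
```

Call:
{"op": "move_arm", "data": {
  "motion": [
    {"tx":0,"ty":0,"tz":0,"twist":0.0267},
    {"tx":0,"ty":0,"tz":0,"twist":0.0267},
    {"tx":0,"ty":0,"tz":0,"twist":0.0267},
    {"tx":0,"ty":0,"tz":0,"twist":0.0267},
    {"tx":-0.002,"ty":-0.01,"tz":0,"twist":0},
    {"tx":-0.0037,"ty":-0.0195,"tz":0,"twist":0},
    {"tx":-0.0056,"ty":-0.029,"tz":0,"twist":0},
    {"tx":-0.0056,"ty":-0.029,"tz":0,"twist":0},
    {"tx":-0.0056,"ty":-0.029,"tz":0,"twist":0},
    {"tx":-0.0056,"ty":-0.029,"tz":0,"twist":0},
    {"tx":-0.0056,"ty":-0.029,"tz":0,"twist":0},
    {"tx":-0.0056,"ty":-0.029,"tz":0,"twist":0}
  ]
}}

```text
clock: 18.15
position: [0.5166, 0.1913, 0.249]
ee_rot: [0.002, -3.141, 0.002]
force: [1.0, -0.4, -6.0]
width: 0.15
gripper_force: 45.0
```

Call:
{"op": "move_arm", "data": {
  "motion": [
    {"tx":-0.0056,"ty":-0.029,"tz":0,"twist":0},
    {"tx":-0.0056,"ty":-0.029,"tz":0,"twist":0},
    {"tx":-0.0056,"ty":-0.029,"tz":0,"twist":0},
    {"tx":-0.0056,"ty":-0.029,"tz":0,"twist":0},
    {"tx":-0.0037,"ty":-0.0195,"tz":0,"twist":0},
    {"tx":-0.002,"ty":-0.01,"tz":0,"twist":0},
    {"tx":-0.0012,"ty":-0.006,"tz":0,"twist":0},
    {"tx":0,"ty":0,"tz":0,"twist":0},
    {"tx":0,"ty":0,"tz":0,"twist":0},
    {"tx":0,"ty":0,"tz":0,"twist":0}
  ]
}}

```text
clock: 19.15
position: [0.5459, 0.0436, 0.2499]
ee_rot: [-0.004, 3.141, 0.001]
force: [-0.7, -0.1, -5.7]
width: 0.146
gripper_force: 45.0
```

```bash
python3 go.py .548 .0278 .25 90
python3 - <<'E'
from h import *
for c in C: print(c,[( round(r["conf"],2),np.round(np.array(r["point"])*S)) for r in arm.place_of(c,"teapot_grip")])
p=arm.observe()["position"];p[2]+=.019;print(proj("scene",p),proj("top",p))
s=arm.get_image("scene");cv2.imwrite("pics/c9.png",cv2.resize(s[150:350,200:400],(600,600),interpolation=cv2.INTER_CUBIC)[...,::-1])
E
```

```text
t 19.15 pos [0.5459 0.0436 0.2499] yang 90.13 tilt 0.03 j7 1.01 | twist deg 0.13 total 0.0014 then txyz [-0.0021 -0.0158 -0.0001]
scene [(0.74, array([232., 147.])), (0.71, array([471., 386.])), (0.54, array([282., 163.]))]
top []
[300.65321334 205.58405677] [293.04331609 224.77492129]
```

View pics/c9.png

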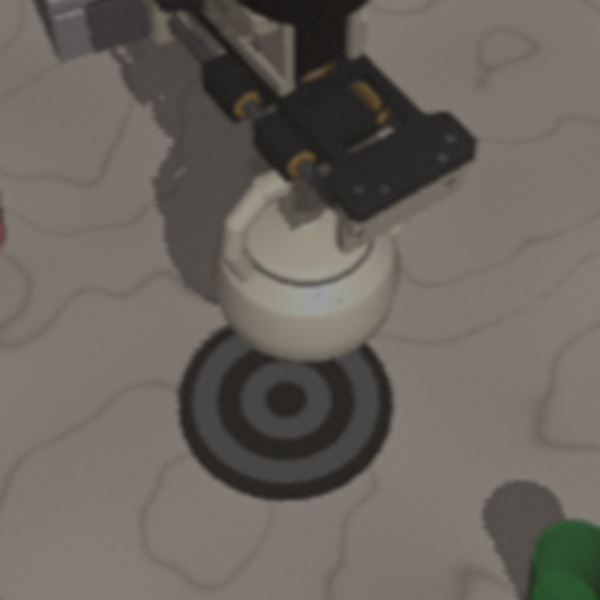

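Run:
```python
from h import *
for dx in(-.005,0,.005):
  for h in(.04,.05):
    p=np.array([proj("scene",(.5459+dx+.055*np.cos(t),.0436+.055*np.sin(t),.1305+h)) for t in np.linspace(0,6.3,100)]);print(dx,h,p.min(0).round(1),p.max(0).round(1))
```

```text
-0.005 0.04 [271.5 214.7] [334.5 266.3]
-0.005 0.05 [271.3 211.3] [334.8 263.1]
0 0.04 [269.1 216. ] [332.2 267.7]
0 0.05 [268.8 212.6] [332.5 264.5]
0.005 0.04 [266.7 217.2] [329.9 269.2]
0.005 0.05 [266.4 213.8] [330.1 266. ]
```

Call:
{"op": "move_arm", "data": {
  "motion": [
    {"tx":-0.001,"ty":-0.008,"tz":0.01,"twist":0.001},
    {"tx":-0.001,"ty":-0.0075,"tz":0.02,"twist":0},
    {"tx":0,"ty":0,"tz":0.03,"twist":0},
    {"tx":0,"ty":0,"tz":0.02,"twist":0},
    {"tx":0,"ty":0,"tz":0.01,"twist":0},
    {"tx":0,"ty":0,"tz":0,"twist":0},
    {"tx":0,"ty":0,"tz":0,"twist":0}
  ]
}}

```text
clock: 20.0
position: [0.5486, 0.0269, 0.1603]
ee_rot: [0.002, 3.141, 0.001]
force: [0.1, -0.0, -6.4]
width: 0.151
gripper_force: 45.0
```

```bash
python3 go.py .548 .0278 .128 90
```

```text
t 20.0 pos [0.5486 0.0269 0.1603] yang 89.93 tilt 0.05 j7 0.96 | twist deg -0.07 total -0.0008 then txyz [0.0006 0.0009 0.0323]
```

Call:
{"op": "move_arm", "data": {
  "motion": [
    {"tx":-0.0015,"ty":0.0005,"tz":0.008,"twist":0},
    {"tx":0,"ty":0,"tz":0.01,"twist":0},
    {"tx":0,"ty":0,"tz":0.006,"twist":0},
    {"tx":0,"ty":0,"tz":0.003,"twist":0},
    {"tx":0,"ty":0,"tz":0.001,"twist":0},
    {"tx":0,"ty":0,"tz":0,"twist":0},
    {"tx":0,"ty":0,"tz":0,"twist":0},
    {"tx":0,"ty":0,"tz":0,"twist":0}
  ]
}}

```text
clock: 20.8
position: [0.5498, 0.0272, 0.132]
ee_rot: [0.002, 3.141, 0.0]
force: [-0.5, 0.3, -5.6]
width: 0.144
gripper_force: 45.0
```

Call:
{"op": "move_arm", "data": {
  "motion": [
    {"tx":0,"ty":0,"tz":0.001,"twist":0},
    {"tx":0,"ty":0,"tz":0.001,"twist":0},
    {"tx":0,"ty":0,"tz":0,"twist":0},
    {"tx":0,"ty":0,"tz":0,"twist":0}
  ]
}}

```text
clock: 21.2
position: [0.5496, 0.0272, 0.1297]
ee_rot: [-0.002, -3.142, 0.0]
force: [0.3, 0.4, -5.8]
width: 0.147
gripper_force: 45.0
```

Call:
{"op": "move_arm", "data": {
  "motion": [
    {"tx":0,"ty":0,"tz":0.001,"twist":0},
    {"tx":0,"ty":0,"tz":0,"twist":0},
    {"tx":0,"ty":0,"tz":0,"twist":0}
  ]
}}

```text
clock: 21.5
position: [0.5496, 0.0271, 0.1287]
ee_rot: [-0.002, -3.141, 0.0]
force: [-0.3, 0.2, -5.6]
width: 0.149
gripper_force: 45.0
```

Call:
{"op": "move_arm", "data": {
  "motion": [
    {"tx":0,"ty":0,"tz":0.0005,"twist":0},
    {"tx":0,"ty":0,"tz":0,"twist":0},
    {"tx":0,"ty":0,"tz":0,"twist":0}
  ]
}}

```text
clock: 21.8
position: [0.5496, 0.0272, 0.1282]
ee_rot: [-0.002, -3.142, 0.0]
force: [-0.3, 0.7, -6.1]
width: 0.154
gripper_force: 45.0
```

Call:
{"op": "move_arm", "data": {
  "motion": [
    {"tx":0,"ty":0,"tz":0.0005,"twist":0},
    {"tx":0,"ty":0,"tz":0.0005,"twist":0},
    {"tx":0,"ty":0,"tz":0,"twist":0},
    {"tx":0,"ty":0,"tz":0,"twist":0}
  ]
}}

```text
clock: 22.2
position: [0.5503, 0.0275, 0.1279]
ee_rot: [0.002, 3.14, 0.001]
force: [0.8, 0.2, 2.6]
width: 0.148
gripper_force: 45.0
```

Call:
{"op": "move_arm", "data": {
  "motion": [
    {"tx":0,"ty":0,"tz":0,"twist":0},
    {"tx":0,"ty":0,"tz":0,"twist":0}
  ],
  "squeeze": 5
}}

```text
clock: 22.4
position: [0.5503, 0.0276, 0.1278]
ee_rot: [0.002, 3.14, 0.001]
force: [0.6, 1.5, 5.8]
width: 0.149
gripper_force: 5.0
```

Call:
{"op": "move_arm", "data": {
  "motion": [
    {"tx":0,"ty":0,"tz":0,"twist":0},
    {"tx":0,"ty":0,"tz":0,"twist":0},
    {"tx":0,"ty":0,"tz":0,"twist":0},
    {"tx":0,"ty":0,"tz":0,"twist":0},
    {"tx":0,"ty":0,"tz":-0.01,"twist":0},
    {"tx":0,"ty":0,"tz":-0.02,"twist":0},
    {"tx":0,"ty":0,"tz":-0.04,"twist":0},
    {"tx":0,"ty":0,"tz":-0.05,"twist":0},
    {"tx":0,"ty":0,"tz":-0.02,"twist":0}
  ],
  "gripper": 0.02
}}

```text
clock: 23.3
position: [0.5508, 0.0285, 0.2723]
ee_rot: [0.001, 3.136, 0.002]
force: [0.8, 0.2, -0.7]
width: 0.49
gripper_force: 0.0
```

```bash
python3 go.py .6555 -.2156 .265
```

```text
t 23.3 pos [0.5508 0.0285 0.2723] yang 89.97 tilt 0.31 j7 1.05 | twist deg -0.0 total -0.0 then txyz [-0.1048 -0.244   0.0073]
```

Call:
{"op": "move_arm", "data": {
  "motion": [
    {"tx":-0.0065,"ty":-0.015,"tz":0,"twist":0},
    {"tx":-0.0131,"ty":-0.0305,"tz":0,"twist":0},
    {"tx":-0.0175,"ty":-0.0407,"tz":0,"twist":0},
    {"tx":-0.0175,"ty":-0.0407,"tz":0,"twist":0},
    {"tx":-0.0175,"ty":-0.0407,"tz":0,"twist":0},
    {"tx":-0.0175,"ty":-0.0407,"tz":0,"twist":0},
    {"tx":-0.0152,"ty":-0.0357,"tz":0,"twist":0},
    {"tx":0,"ty":0,"tz":0.03,"twist":0},
    {"tx":0,"ty":0,"tz":0.045,"twist":0},
    {"tx":0,"ty":0,"tz":0.045,"twist":0},
    {"tx":0,"ty":0,"tz":0.01,"twist":0},
    {"tx":0,"ty":0,"tz":0,"twist":0}
  ],
  "gripper": -0.8,
  "squeeze": 15
}}

```text
clock: 24.5
position: [0.6528, -0.2175, 0.1355]
ee_rot: [-0.002, -3.138, -0.001]
force: [0.2, -1.5, 1.4]
width: 0.899
gripper_force: 0.0
```

```bash
python3 go.py .6555 -.2156 .061
python3 - <<'E'
from fit import *
for c in C: print(c,[( round(r["conf"],2),np.round(np.array(r["point"])*S)) for r in arm.place_of(c,"tall_glass_mid")])
s=arm.get_image("scene");t=arm.get_image("top")
# teapot overlay check: concentric with trivet, yaw 0
def ovl(im,c,ox,oy,w):
    im=cv2.resize(im[oy:oy+w,ox:ox+w],(400,400),interpolation=cv2.INTER_CUBIC)[...,::-1].copy();f=400/w
    for L,col in(([(.518,.0278,.146),(.578,.0278,.146)],(0,0,255)),([(.446,.0278,.098),(.456,.0278,.098)],(255,0,0)),([(.451,.0228,.098),(.451,.0328,.098)],(255,0,0)),(circ(.548,.0278,.053,.055),(0,255,255)),(circ(.548,.0278,.008,.072),(0,255,0))):
        cv2.polylines(im,[np.array([(proj(c,q)-[ox,oy]+.5)*f for q in L],np.int32)],False,col,1)
    return im
cv2.imwrite("pics/c10.png",np.hstack([ovl(t,"top",250,185,120),ovl(s,"scene",230,215,120)]))
E
```

```text
t 24.5 pos [ 0.6528 -0.2175  0.1355] yang 89.91 tilt 0.22 j7 1.36 | twist deg -0.0 total -0.0 then txyz [-0.0027  0.0019  0.0745]
scene [(0.96, array([185., 213.]))]
top [(0.75, array([420., 183.]))]
```

View pics/c10.png

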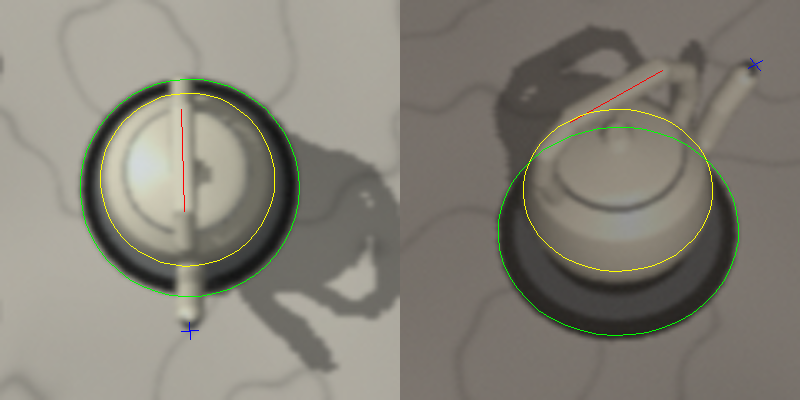

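Run:
```python
from fit import *
print(tri((296.3,265.1),(304.6,236.6)))
r=regs("teapot_grip",[.548,.0278,.07]);
# body silhouette: fit cylinder-free model: circle r=.055 at height h + foot, using only body rows (erode thin handle/spout)
m={c:cv2.morphologyEx((v>0).astype(np.uint8),cv2.MORPH_OPEN,cv2.getStructuringElement(cv2.MORPH_ELLIPSE,(25,25))).astype(float) for c,v in r.items()}
for c in m:print(c,m[c].sum())
for h in(.045,.053,.06):
    k=[(h-.015,.052),(h,.055),(h+.015,.052),(.008,.036),(h+.035,.03)]
    print(h,*fit(k,[.548,.028],m),*[fit(k,[.548,.028],{c:m[c]})[0].round(4) for c in m])
print(arm.observe()["clock"])
```

```text
(array([0.54780525, 0.03031975, 0.07696521]), np.float64(0.0011543717158392865))
scene 2620.0
top 2093.0
0.045 [0.54834161 0.02651233] 0.15524845471390836 [0.545  0.0244] [0.5495 0.027 ]
0.053 [0.54789344 0.02729335] 0.11989141573042707 [0.5465 0.0276] [0.5485 0.0267]
0.06 [0.54743105 0.02811463] 0.12804501973885624 [0.5489 0.0306] [0.5474 0.0264]
24.8
```

The teapot is centred on the trivet, and the lid triangulation and silhouette fit give (0.548, 0.028). Its spout points to −x. Now the tall glass.

```bash
python3 go.py .6555 -.2156 .061 90
```

```text
t 24.8 pos [ 0.6551 -0.217   0.1394] yang 89.92 tilt 0.17 j7 1.36 | twist deg -0.08 total -0.0009 then txyz [-0.0004  0.0014  0.0784]
```

Call:
{"op": "move_arm", "data": {
  "motion": [
    {"tx":0,"ty":0.001,"tz":0.015,"twist":0},
    {"tx":0,"ty":0,"tz":0.02,"twist":0},
    {"tx":0,"ty":0,"tz":0.02,"twist":0},
    {"tx":0,"ty":0,"tz":0.02,"twist":0},
    {"tx":0,"ty":0,"tz":0.002,"twist":0},
    {"tx":0,"ty":0,"tz":0,"twist":0},
    {"tx":0,"ty":0,"tz":0,"twist":0}
  ]
}}

```text
clock: 25.5
position: [0.6547, -0.2158, 0.0612]
ee_rot: [0.002, 3.14, -0.0]
force: [-0.5, -0.4, 0.6]
width: 0.901
gripper_force: 0.0
```

Call:
{"op": "move_arm", "data": {
  "motion": [
    {"tx":0,"ty":0,"tz":0,"twist":0},
    {"tx":0,"ty":0,"tz":0,"twist":0},
    {"tx":0,"ty":0,"tz":0,"twist":0},
    {"tx":0,"ty":0,"tz":0,"twist":0},
    {"tx":0,"ty":0,"tz":0,"twist":0}
  ],
  "gripper": 1,
  "squeeze": 12
}}

```text
clock: 26.0
position: [0.6543, -0.2159, 0.0606]
ee_rot: [0.002, 3.141, -0.0]
force: [-0.0, 0.9, 2.2]
width: 0.628
gripper_force: 12.0
```

```bash
python3 go.py .6555 -.2156 .061 90
```

```text
t 26.0 pos [ 0.6543 -0.2159  0.0606] yang 89.92 tilt 0.03 j7 1.31 | twist deg -0.08 total -0.0009 then txyz [-0.0012  0.0003 -0.0004]
```

Call:
{"op": "move_arm", "data": {
  "motion": [
    {"tx":0,"ty":0,"tz":0,"twist":0},
    {"tx":0,"ty":0,"tz":-0.01,"twist":0},
    {"tx":0,"ty":0,"tz":-0.025,"twist":0},
    {"tx":0,"ty":0,"tz":-0.02,"twist":0},
    {"tx":-0.001,"ty":0.015,"tz":0,"twist":0},
    {"tx":-0.003,"ty":0.03,"tz":0,"twist":0},
    {"tx":-0.004,"ty":0.042,"tz":0,"twist":0},
    {"tx":-0.004,"ty":0.042,"tz":0,"twist":0},
    {"tx":-0.004,"ty":0.042,"tz":0,"twist":0},
    {"tx":-0.003,"ty":0.035,"tz":0,"twist":0},
    {"tx":-0.002,"ty":0.025,"tz":0,"twist":0},
    {"tx":-0.001,"ty":0.0125,"tz":0,"twist":0}
  ],
  "squeeze": 20
}}

```text
clock: 27.2
position: [0.6754, 0.032, 0.1148]
ee_rot: [0.005, -3.141, -0.003]
force: [-0.4, 1.3, -1.8]
width: 0.621
gripper_force: 20.0
```

Call:
{"op": "move_arm", "data": {
  "motion": [
    {"tx":0,"ty":0,"tz":0.01,"twist":0},
    {"tx":0,"ty":0,"tz":0.02,"twist":0},
    {"tx":0,"ty":0,"tz":0.015,"twist":0},
    {"tx":0,"ty":0,"tz":0.004,"twist":0},
    {"tx":0,"ty":0,"tz":0,"twist":0},
    {"tx":0,"ty":0,"tz":0,"twist":0}
  ]
}}

```text
clock: 27.8
position: [0.6767, 0.0271, 0.0667]
ee_rot: [0.003, 3.141, 0.0]
force: [0.1, 0.2, -1.4]
width: 0.619
gripper_force: 20.0
```

```bash
python3 go.py .676 .0278 .061 90
```

```text
t 27.8 pos [0.6767 0.0271 0.0667] yang 89.87 tilt 0.03 j7 0.95 | twist deg -0.13 total -0.0014 then txyz [0.0007 0.0007 0.0057]
```

Call:
{"op": "move_arm", "data": {
  "motion": [
    {"tx":0,"ty":0.0005,"tz":0.003,"twist":0},
    {"tx":0,"ty":0,"tz":0.002,"twist":0},
    {"tx":0,"ty":0,"tz":0.0005,"twist":0},
    {"tx":0,"ty":0,"tz":0,"twist":0},
    {"tx":0,"ty":0,"tz":0,"twist":0}
  ]
}}

```text
clock: 28.3
position: [0.6764, 0.028, 0.0608]
ee_rot: [0.002, 3.141, -0.0]
force: [-1.3, 0.2, -1.8]
width: 0.621
gripper_force: 20.0
```

Call:
{"op": "move_arm", "data": {
  "motion": [
    {"tx":0,"ty":0,"tz":0.0005,"twist":0},
    {"tx":0,"ty":0,"tz":0,"twist":0},
    {"tx":0,"ty":0,"tz":0,"twist":0}
  ]
}}

```text
clock: 28.6
position: [0.6767, 0.0281, 0.0606]
ee_rot: [0.002, 3.141, 0.0]
force: [-0.5, -0.1, 2.2]
width: 0.624
gripper_force: 20.0
```

Call:
{"op": "move_arm", "data": {
  "motion": [
    {"tx":0,"ty":0,"tz":0,"twist":0}
  ],
  "squeeze": 3
}}

```text
clock: 28.7
position: [0.6766, 0.0282, 0.0605]
ee_rot: [0.002, 3.141, 0.0]
force: [-0.4, 0.6, 2.2]
width: 0.631
gripper_force: 3.0
```

Call:
{"op": "move_arm", "data": {
  "motion": [
    {"tx":0,"ty":0,"tz":0,"twist":0},
    {"tx":0,"ty":0,"tz":0,"twist":0},
    {"tx":0,"ty":0,"tz":0,"twist":0},
    {"tx":0,"ty":0,"tz":0,"twist":0},
    {"tx":0,"ty":0,"tz":-0.01,"twist":0},
    {"tx":0,"ty":0,"tz":-0.02,"twist":0},
    {"tx":0,"ty":0,"tz":-0.04,"twist":0},
    {"tx":0,"ty":0,"tz":-0.04,"twist":0},
    {"tx":0,"ty":0,"tz":-0.01,"twist":0}
  ],
  "gripper": -0.8
}}

```text
clock: 29.6
position: [0.6784, 0.0294, 0.1861]
ee_rot: [0.002, 3.135, 0.003]
force: [0.7, 0.7, -0.5]
width: 0.898
gripper_force: 0.0
```

```bash
python3 go.py .594 -.3700 .18 90
```

```text
t 29.6 pos [0.6784 0.0294 0.1861] yang 89.93 tilt 0.41 j7 1.03 | twist deg -0.07 total -0.0008 then txyz [ 0.0844 -0.3994  0.0061]
```

Call:
{"op": "move_arm", "data": {
  "motion": [
    {"tx":0.004,"ty":-0.02,"tz":0,"twist":0},
    {"tx":0.0089,"ty":-0.043,"tz":0,"twist":0},
    {"tx":0.0096,"ty":-0.046,"tz":0,"twist":0},
    {"tx":0.0096,"ty":-0.046,"tz":0,"twist":0},
    {"tx":0.0096,"ty":-0.046,"tz":0,"twist":0},
    {"tx":0.0096,"ty":-0.046,"tz":0,"twist":0},
    {"tx":0.0096,"ty":-0.046,"tz":0,"twist":0},
    {"tx":0.0096,"ty":-0.046,"tz":0,"twist":0},
    {"tx":0.0082,"ty":-0.039,"tz":0,"twist":0},
    {"tx":0.004,"ty":-0.02,"tz":0.03,"twist":0},
    {"tx":0,"ty":0,"tz":0.04,"twist":0},
    {"tx":0,"ty":0,"tz":0.005,"twist":0}
  ]
}}

```text
clock: 30.8
position: [0.5896, -0.3703, 0.1003]
ee_rot: [-0.005, -3.135, -0.004]
force: [-1.2, -0.4, -0.9]
width: 0.902
gripper_force: 0.0
```

```bash
python3 - <<'E'
from fit import *
for n,q,k,p,z in [("tall","tall_glass_mid",TALL,[.677,.028],.05),("lowA","low_glass_a_mid",LOW,[.594,-.37],.035),("lowB","low_glass_b_mid",LOW,[.396,.268],.035)]:
    r=regs(q,[*p,z])
    for c in r: y,g=fit(k,p,{c:r[c]});print(n,c,y.round(4),round(g,3),int(r[c].sum()))
E
python3 go.py .594 -.37 .026 90
```

```text
lowA scene [ 0.5872 -0.4009] 3.961 158
lowA top [ 0.5852 -0.3485] 1.158 316
lowB scene [0.3964 0.2679] 0.045 1045
lowB top [0.3962 0.2694] 0.078 597
t 31.1 pos [ 0.5947 -0.3693  0.1077] yang 89.99 tilt 0.18 j7 1.59 | twist deg -0.01 total -0.0002 then txyz [ 0.0007 -0.0007  0.0817]
```

Call:
{"op": "move_arm", "data": {
  "motion": [
    {"tx":0.0005,"ty":-0.0005,"tz":0.015,"twist":0},
    {"tx":0,"ty":0,"tz":0.025,"twist":0},
    {"tx":0,"ty":0,"tz":0.025,"twist":0},
    {"tx":0,"ty":0,"tz":0.013,"twist":0},
    {"tx":0,"ty":0,"tz":0.001,"twist":0},
    {"tx":0,"ty":0,"tz":0,"twist":0},
    {"tx":0,"ty":0,"tz":0,"twist":0}
  ]
}}

```text
clock: 31.8
position: [0.5936, -0.3705, 0.0276]
ee_rot: [0.002, 3.14, -0.001]
force: [-0.0, -0.4, 0.0]
width: 0.899
gripper_force: 0.0
```

Call:
{"op": "move_arm", "data": {
  "motion": [
    {"tx":0,"ty":0,"tz":0,"twist":0},
    {"tx":0,"ty":0,"tz":0,"twist":0},
    {"tx":0,"ty":0,"tz":0,"twist":0},
    {"tx":0,"ty":0,"tz":0,"twist":0},
    {"tx":0,"ty":0,"tz":0,"twist":0}
  ],
  "gripper": 1,
  "squeeze": 12
}}

```text
clock: 32.3
position: [0.5928, -0.3703, 0.0264]
ee_rot: [0.002, 3.141, -0.0]
force: [-0.3, 0.6, 2.2]
width: 0.579
gripper_force: 12.0
```

```bash
python3 go.py .594 -.37 .026 90
```

```text
t 32.3 pos [ 0.5928 -0.3703  0.0264] yang 89.92 tilt 0.02 j7 1.54 | twist deg -0.08 total -0.0008 then txyz [-0.0012  0.0003  0.0004]
```

Call:
{"op": "move_arm", "data": {
  "motion": [
    {"tx":0,"ty":0,"tz":0,"twist":0},
    {"tx":0,"ty":0,"tz":-0.01,"twist":0},
    {"tx":0,"ty":0,"tz":-0.035,"twist":0},
    {"tx":0,"ty":0,"tz":-0.04,"twist":0},
    {"tx":0,"ty":0.005,"tz":-0.025,"twist":0},
    {"tx":0.005,"ty":0.03,"tz":0,"twist":0},
    {"tx":0.0078,"ty":0.045,"tz":0,"twist":0},
    {"tx":0.008,"ty":0.0453,"tz":0,"twist":0},
    {"tx":0.008,"ty":0.045,"tz":0,"twist":0},
    {"tx":0.008,"ty":0.045,"tz":0,"twist":0},
    {"tx":0.005,"ty":0.037,"tz":0,"twist":0},
    {"tx":0.003,"ty":0.02,"tz":0,"twist":0}
  ],
  "squeeze": 20
}}

```text
clock: 33.5
position: [0.5476, -0.094, 0.1373]
ee_rot: [-0.004, 3.141, 0.001]
force: [0.7, -0.3, -1.2]
width: 0.577
gripper_force: 20.0
```

Call:
{"op": "move_arm", "data": {
  "motion": [
    {"tx":0,"ty":0,"tz":0,"twist":0.0833},
    {"tx":0,"ty":0,"tz":0,"twist":0.0833},
    {"tx":0,"ty":0,"tz":0,"twist":0.0833},
    {"tx":0,"ty":0,"tz":0,"twist":0.0833},
    {"tx":0,"ty":0,"tz":0,"twist":0.0833},
    {"tx":0,"ty":0,"tz":0,"twist":0.0833},
    {"tx":0,"ty":0,"tz":0,"twist":0.0833},
    {"tx":0,"ty":0,"tz":0,"twist":0.0833},
    {"tx":0,"ty":0,"tz":0,"twist":0.0833},
    {"tx":0,"ty":0,"tz":0,"twist":0.0833},
    {"tx":0,"ty":0,"tz":0,"twist":0.0833},
    {"tx":0,"ty":0,"tz":0,"twist":0.0833}
  ]
}}

```text
clock: 34.7
position: [0.5482, -0.0979, 0.1368]
ee_rot: [2.228, 2.215, 0.0]
force: [0.5, -0.3, -1.1]
width: 0.578
gripper_force: 20.0
```

```bash
python3 go.py .548 -.098 .0264 0
```

```text
t 34.7 pos [ 0.5482 -0.0979  0.1368] yang -0.33 tilt 0.02 j7 -0.2 | twist deg -0.33 total -0.0037 then txyz [-1.000e-04 -2.000e-04  1.104e-01]
```

Call:
{"op": "move_arm", "data": {
  "motion": [
    {"tx":0,"ty":0,"tz":0.015,"twist":0},
    {"tx":0,"ty":0,"tz":0.03,"twist":0},
    {"tx":0,"ty":0,"tz":0.03,"twist":0},
    {"tx":0,"ty":0,"tz":0.02,"twist":0},
    {"tx":0,"ty":0,"tz":0.01,"twist":0},
    {"tx":0,"ty":0,"tz":0.004,"twist":0},
    {"tx":0,"ty":0,"tz":0,"twist":0},
    {"tx":0,"ty":0,"tz":0,"twist":0}
  ]
}}

```text
clock: 35.5
position: [0.549, -0.098, 0.0283]
ee_rot: [2.221, 2.22, 0.002]
force: [0.1, -0.1, -1.5]
width: 0.578
gripper_force: 20.0
```

Call:
{"op": "move_arm", "data": {
  "motion": [
    {"tx":0,"ty":0,"tz":0.0005,"twist":0},
    {"tx":0,"ty":0,"tz":0.0005,"twist":0},
    {"tx":0,"ty":0,"tz":0,"twist":0},
    {"tx":0,"ty":0,"tz":0,"twist":0}
  ]
}}

```text
clock: 35.9
position: [0.5483, -0.0981, 0.0264]
ee_rot: [2.222, 2.22, 0.0]
force: [1.0, -0.3, -1.9]
width: 0.579
gripper_force: 20.0
```

Call:
{"op": "move_arm", "data": {
  "motion": [
    {"tx":0,"ty":0,"tz":0.0005,"twist":0},
    {"tx":0,"ty":0,"tz":0,"twist":0},
    {"tx":0,"ty":0,"tz":0,"twist":0}
  ]
}}

```text
clock: 36.2
position: [0.5485, -0.0981, 0.0262]
ee_rot: [2.222, 2.22, 0.0]
force: [-0.6, -0.1, 5.6]
width: 0.578
gripper_force: 20.0
```

Call:
{"op": "move_arm", "data": {
  "motion": [
    {"tx":0,"ty":0,"tz":0,"twist":0}
  ],
  "squeeze": 3
}}

```text
clock: 36.3
position: [0.5485, -0.0981, 0.0261]
ee_rot: [2.222, 2.22, 0.0]
force: [-0.5, 0.6, 3.6]
width: 0.588
gripper_force: 3.0
```

Call:
{"op": "move_arm", "data": {
  "motion": [
    {"tx":0,"ty":0,"tz":0,"twist":0},
    {"tx":0,"ty":0,"tz":0,"twist":0},
    {"tx":0,"ty":0,"tz":0,"twist":0},
    {"tx":0,"ty":0,"tz":0,"twist":0},
    {"tx":0,"ty":0,"tz":-0.01,"twist":0},
    {"tx":0,"ty":0,"tz":-0.03,"twist":0},
    {"tx":0,"ty":0,"tz":-0.04,"twist":0},
    {"tx":0,"ty":0,"tz":-0.05,"twist":0},
    {"tx":0,"ty":0,"tz":-0.05,"twist":0},
    {"tx":0,"ty":0,"tz":-0.03,"twist":0}
  ],
  "gripper": -0.8
}}

```text
clock: 37.3
position: [0.5492, -0.0975, 0.2406]
ee_rot: [2.219, 2.219, 0.005]
force: [0.6, -0.3, -0.7]
width: 0.898
gripper_force: 0.0
```

```bash
python3 go.py .396 .2685 .236 0;  python3 - <<'E'
from h import *
for u in ((205,268),): print("green",at("top",u,.035))
E
```

```text
t 37.3 pos [ 0.5492 -0.0975  0.2406] yang -0.01 tilt 0.27 j7 -0.13 | twist deg -0.01 total -0.0001 then txyz [ 0.366  -0.1532  0.0046]
green [0.49262555 0.24612936 0.035     ]
```

Call:
{"op": "move_arm", "data": {
  "motion": [
    {"tx":0,"ty":0,"tz":0,"twist":-0.0833},
    {"tx":0,"ty":0,"tz":0,"twist":-0.0833},
    {"tx":0,"ty":0,"tz":0,"twist":-0.0833},
    {"tx":0,"ty":0,"tz":0,"twist":-0.0833},
    {"tx":0,"ty":0,"tz":0,"twist":-0.0833},
    {"tx":0,"ty":0,"tz":0,"twist":-0.0833},
    {"tx":0,"ty":0,"tz":0,"twist":-0.0833},
    {"tx":0,"ty":0,"tz":0,"twist":-0.0833},
    {"tx":0,"ty":0,"tz":0,"twist":-0.0833},
    {"tx":0,"ty":0,"tz":0,"twist":-0.0833},
    {"tx":0,"ty":0,"tz":0,"twist":-0.0833},
    {"tx":0,"ty":0,"tz":0,"twist":-0.0833}
  ]
}}

```text
clock: 38.5
position: [0.548, -0.098, 0.2365]
ee_rot: [-0.006, 3.141, -0.001]
force: [0.5, -1.6, 0.5]
width: 0.896
gripper_force: 0.0
```

Call:
{"op": "move_arm", "data": {
  "motion": [
    {"tx":0.01,"ty":0.0241,"tz":0,"twist":0},
    {"tx":0.0175,"ty":0.042,"tz":0,"twist":0},
    {"tx":0.0175,"ty":0.042,"tz":0,"twist":0},
    {"tx":0.0175,"ty":0.042,"tz":0,"twist":0},
    {"tx":0.0175,"ty":0.042,"tz":0,"twist":0},
    {"tx":0.0175,"ty":0.042,"tz":0,"twist":0},
    {"tx":0.0175,"ty":0.042,"tz":0,"twist":0},
    {"tx":0.0175,"ty":0.042,"tz":0,"twist":0},
    {"tx":0.014,"ty":0.034,"tz":0,"twist":0},
    {"tx":0.006,"ty":0.0145,"tz":0.03,"twist":0},
    {"tx":0,"ty":0,"tz":0.045,"twist":0},
    {"tx":0,"ty":0,"tz":0.045,"twist":0}
  ]
}}

```text
clock: 39.7
position: [0.3964, 0.2698, 0.1155]
ee_rot: [0.0, 3.139, 0.001]
force: [1.1, -0.9, -1.2]
width: 0.903
gripper_force: 0.0
```

```bash
python3 go.py .396 .2685 .0264 90
python3 - <<'E'
from fit import *
for n,q,k,p,z in [("tall","tall_glass_mid",TALL,[.677,.028],.05),("lowA","low_glass_a_mid",LOW,[.548,-.099],.035)]:
    r=regs(q,[*p,z])
    for c in r: y,g=fit(k,p,{c:r[c]});print(n,c,y.round(4),round(g,3),int(r[c].sum()))
s=arm.get_image("scene");cv2.imwrite("pics/c11.png",s[...,::-1])
E
python3 go.py .396 .2685 .0264 90
```

```text
t 39.7 pos [0.3964 0.2698 0.1155] yang 90.0 tilt 0.14 j7 0.35 | twist deg -0.0 total -0.0 then txyz [ 0.0004 -0.0013  0.0891]
t 39.95 pos [0.3968 0.2697 0.1177] yang 89.93 tilt 0.1 j7 0.36 | twist deg -0.07 total -0.0008 then txyz [ 0.0008 -0.0012  0.0913]
```

View pics/c11.png

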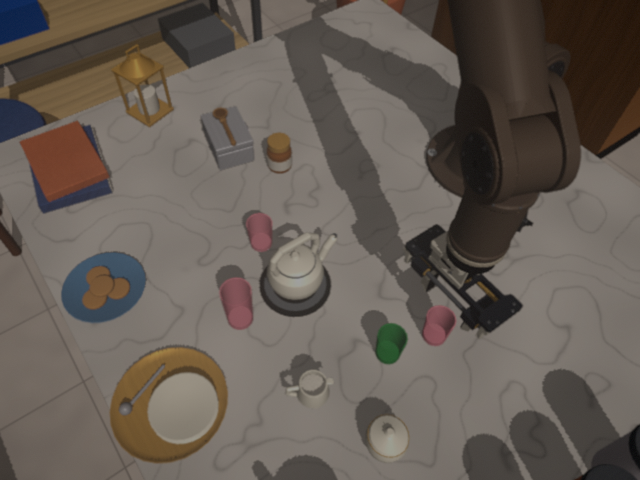

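The picture shows the tall glass at (237,303), low glass at (260,231), pot on the trivet at (297,280) and the gripper over the second low pink glass at (438,326). The green glass at (391,343) is clear of it.

Call:
{"op": "move_arm", "data": {
  "motion": [
    {"tx":0.0005,"ty":-0.001,"tz":0.02,"twist":0},
    {"tx":0,"ty":0,"tz":0.03,"twist":0},
    {"tx":0,"ty":0,"tz":0.025,"twist":0},
    {"tx":0,"ty":0,"tz":0.013,"twist":0},
    {"tx":0,"ty":0,"tz":0.002,"twist":0},
    {"tx":0,"ty":0,"tz":0,"twist":0},
    {"tx":0,"ty":0,"tz":0,"twist":0}
  ]
}}

```text
clock: 40.65
position: [0.3966, 0.2685, 0.0271]
ee_rot: [0.003, 3.14, 0.002]
force: [-0.1, 0.3, 1.1]
width: 0.903
gripper_force: 0.0
```

Call:
{"op": "move_arm", "data": {
  "motion": [
    {"tx":0,"ty":0,"tz":0,"twist":0},
    {"tx":0,"ty":0,"tz":0,"twist":0},
    {"tx":0,"ty":0,"tz":0,"twist":0},
    {"tx":0,"ty":0,"tz":0,"twist":0},
    {"tx":0,"ty":0,"tz":0,"twist":0}
  ],
  "gripper": 1,
  "squeeze": 12
}}

```text
clock: 41.15
position: [0.3958, 0.2679, 0.0258]
ee_rot: [0.002, 3.141, 0.0]
force: [0.6, 0.2, 1.2]
width: 0.567
gripper_force: 12.0
```

```bash
python3 go.py .548 .1548 .14 90
```

```text
t 41.15 pos [0.3958 0.2679 0.0258] yang 89.92 tilt 0.01 j7 0.21 | twist deg -0.08 total -0.0009 then txyz [-0.1522 -0.1131 -0.1142]
```

Call:
{"op": "move_arm", "data": {
  "motion": [
    {"tx":0,"ty":0,"tz":0,"twist":0},
    {"tx":0,"ty":0,"tz":-0.01,"twist":0},
    {"tx":0,"ty":0,"tz":-0.035,"twist":0},
    {"tx":0,"ty":0,"tz":-0.04,"twist":0},
    {"tx":0,"ty":0,"tz":-0.03,"twist":0},
    {"tx":-0.0122,"ty":-0.0091,"tz":0,"twist":0},
    {"tx":-0.03,"ty":-0.0223,"tz":0,"twist":0},
    {"tx":-0.035,"ty":-0.026,"tz":0,"twist":0},
    {"tx":-0.035,"ty":-0.026,"tz":0,"twist":0},
    {"tx":-0.025,"ty":-0.0186,"tz":0,"twist":0},
    {"tx":-0.015,"ty":-0.0111,"tz":0,"twist":0},
    {"tx":0,"ty":0,"tz":0,"twist":0}
  ],
  "squeeze": 20
}}

```text
clock: 42.35
position: [0.5494, 0.1519, 0.1398]
ee_rot: [-0.009, -3.141, 0.001]
force: [-0.9, -0.5, -1.4]
width: 0.562
gripper_force: 20.0
```

Call:
{"op": "move_arm", "data": {
  "motion": [
    {"tx":0,"ty":0,"tz":0,"twist":0.0833},
    {"tx":0,"ty":0,"tz":0,"twist":0.0833},
    {"tx":0,"ty":0,"tz":0,"twist":0.0833},
    {"tx":0,"ty":0,"tz":0,"twist":0.0833},
    {"tx":0,"ty":0,"tz":0,"twist":0.0833},
    {"tx":0,"ty":0,"tz":0,"twist":0.0833},
    {"tx":0,"ty":0,"tz":0,"twist":0.0833},
    {"tx":0,"ty":0,"tz":0,"twist":0.0833},
    {"tx":0,"ty":0,"tz":0,"twist":0.0833},
    {"tx":0,"ty":0,"tz":0,"twist":0.0833},
    {"tx":0,"ty":0,"tz":0,"twist":0.0833},
    {"tx":0,"ty":0,"tz":0,"twist":0.0833}
  ]
}}

```text
clock: 43.55
position: [0.5461, 0.156, 0.1405]
ee_rot: [-2.225, -2.216, 0.001]
force: [-0.2, -0.7, -1.1]
width: 0.564
gripper_force: 20.0
```

```bash
python3 go.py .548 .1548 .0260 0
```

```text
t 43.55 pos [0.5461 0.156  0.1405] yang -0.21 tilt 0.08 j7 -0.63 | twist deg -0.21 total -0.0023 then txyz [-0.0012  0.0019  0.1145]
```

Call:
{"op": "move_arm", "data": {
  "motion": [
    {"tx":0,"ty":0.0005,"tz":0.02,"twist":0},
    {"tx":0,"ty":0,"tz":0.03,"twist":0},
    {"tx":0,"ty":0,"tz":0.03,"twist":0},
    {"tx":0,"ty":0,"tz":0.02,"twist":0},
    {"tx":0,"ty":0,"tz":0.01,"twist":0},
    {"tx":0,"ty":0,"tz":0.002,"twist":0},
    {"tx":0,"ty":0,"tz":0,"twist":0},
    {"tx":0,"ty":0,"tz":0,"twist":0}
  ]
}}

```text
clock: 44.35
position: [0.5488, 0.1551, 0.0298]
ee_rot: [2.222, 2.22, 0.002]
force: [0.4, 0.7, -1.0]
width: 0.565
gripper_force: 20.0
```

```bash
python3 go.py .548 .1548 .0260 0
```

```text
t 44.35 pos [0.5488 0.1551 0.0298] yang -0.03 tilt 0.1 j7 -0.72 | twist deg -0.03 total -0.0003 then txyz [-0.0003 -0.0008  0.0038]
```

Call:
{"op": "move_arm", "data": {
  "motion": [
    {"tx":0,"ty":0,"tz":0.0015,"twist":0},
    {"tx":0,"ty":0,"tz":0.001,"twist":0},
    {"tx":0,"ty":0,"tz":0,"twist":0},
    {"tx":0,"ty":0,"tz":0,"twist":0}
  ]
}}

```text
clock: 44.75
position: [0.5484, 0.1544, 0.0263]
ee_rot: [2.222, 2.22, 0.0]
force: [0.4, -0.1, -0.9]
width: 0.567
gripper_force: 20.0
```

Call:
{"op": "move_arm", "data": {
  "motion": [
    {"tx":0,"ty":0,"tz":0.0005,"twist":0},
    {"tx":0,"ty":0,"tz":0,"twist":0},
    {"tx":0,"ty":0,"tz":0,"twist":0}
  ]
}}

```text
clock: 45.05
position: [0.5484, 0.1545, 0.0258]
ee_rot: [2.222, 2.22, 0.0]
force: [1.1, 0.3, 0.5]
width: 0.566
gripper_force: 20.0
```

Contact reached; I'll release, lift and move clear.

Call:
{"op": "move_arm", "data": {
  "motion": [
    {"tx":0,"ty":0,"tz":0,"twist":0}
  ],
  "squeeze": 3
}}

```text
clock: 45.15
position: [0.5484, 0.1545, 0.0258]
ee_rot: [2.222, 2.22, 0.0]
force: [0.1, 0.1, 0.2]
width: 0.568
gripper_force: 3.0
```

Call:
{"op": "move_arm", "data": {
  "motion": [
    {"tx":0,"ty":0,"tz":0,"twist":0},
    {"tx":0,"ty":0,"tz":0,"twist":0},
    {"tx":0,"ty":0,"tz":0,"twist":0},
    {"tx":0,"ty":0,"tz":0,"twist":0},
    {"tx":0,"ty":0,"tz":-0.01,"twist":0},
    {"tx":0,"ty":0,"tz":-0.03,"twist":0},
    {"tx":0,"ty":0,"tz":-0.04,"twist":0},
    {"tx":0,"ty":0,"tz":-0.05,"twist":0},
    {"tx":0,"ty":0,"tz":-0.05,"twist":0},
    {"tx":0,"ty":0,"tz":-0.04,"twist":0}
  ],
  "gripper": -0.7
}}

```text
clock: 46.15
position: [0.5483, 0.1549, 0.2497]
ee_rot: [2.221, 2.22, 0.004]
force: [0.6, 0.8, -0.3]
width: 0.85
gripper_force: 0.0
```

Call:
{"op": "move_arm", "data": {
  "motion": [
    {"tx":0.02,"ty":-0.01,"tz":0,"twist":0},
    {"tx":0.04,"ty":-0.02,"tz":0,"twist":0},
    {"tx":0.04,"ty":-0.02,"tz":0,"twist":0},
    {"tx":0.04,"ty":-0.02,"tz":0,"twist":0},
    {"tx":0.04,"ty":-0.02,"tz":0,"twist":0},
    {"tx":0.04,"ty":-0.02,"tz":0,"twist":0},
    {"tx":0.03,"ty":-0.02,"tz":0,"twist":0},
    {"tx":0,"ty":0,"tz":0,"twist":0},
    {"tx":0,"ty":0,"tz":0,"twist":0}
  ]
}}

```text
clock: 47.05
position: [0.4177, 0.4052, 0.2463]
ee_rot: [2.22, 2.223, 0.0]
force: [0.5, -0.9, -0.3]
width: 0.845
gripper_force: 0.0
```

Run:
```python
from fit import *
K=[("tall_glass_mid",TALL,[.677,.028],.05),("low_glass_a_mid",LOW,[.548,-.099],.035),("low_glass_a_mid",LOW,[.548,.155],.035)]
for q,k,p,z in K:
    r=regs(q,[*p,z]);
    for c in r: y,g=fit(k,p,{c:r[c]});print(q,c,y.round(4),round(g,3),int(r[c].sum()))
t=arm.get_image("top");im=t[...,::-1].copy();im=cv2.resize(im[120:340,180:560],None,fx=2,fy=2,interpolation=cv2.INTER_CUBIC)
f=lambda L,col:cv2.polylines(im,[np.array([(proj("top",q)-[180,120]+.5)*2 for q in L],np.int32)],True,col,1)
f(circ(.548,.0278,.008,.072),(0,255,0))
for q,k,p,z in K:
    for h,r in k:f(circ(*p,h,r),(255,0,0))
cv2.imwrite("pics/c12.png",im)
```

```text
low_glass_a_mid scene [ 0.5482 -0.0978] 0.052 841
```

View pics/c12.png

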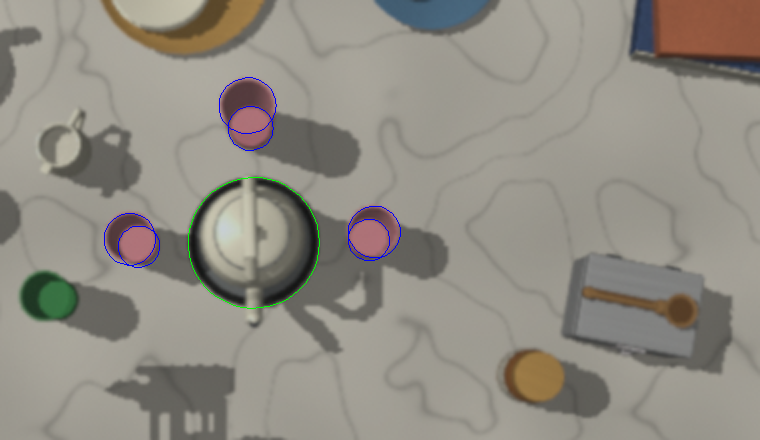

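The model circles match all three glasses and the trivet: tall at (247,115), low at (130,240) and (374,234). The pot is centred with its spout towards the robot, and the spoon lies along the lid. Handing in.

```bash
python3 -c "
from cell import arm
print(arm.sign_off())"
```

```text
the job is handed in; nothing more can be done
None
```

The tea table is laid as asked and handed in: the last camera picture showed the spoon, teapot and all three glasses within about 2 mm of where they belong, and the arm finished clear of everything at about 47 s of the 144 s allowed.

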